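# Turn the rinsed cup over onto its drying peg

## Robot

A 6-joint arm with a two-finger parallel gripper is mounted at the origin on the work surface. World frame = base frame: x ahead of the robot, y to its left, z up, the work surface at z = 0. Lengths are in mm, angles in rad, forces in N, time in s.
With the tool pointing down it reaches from about 400 to 925 mm from the base axis. Payload 12.5 kg.
Tool frame: the origin (TCP) lies at the very end of the fingers, on their centre line; the grasp point (between the pads) lies grip_depth behind it (grip_depth is the distance from the TCP to the grasp point, in mm); z points along the fingers, y is the line along which they close (so a half turn about z gives the same grasp; the last joint's range is limited). The gripper opens to 95 mm and grips with 3 to 60 N. Pads are 20 mm wide; open, the fingers measure 119 mm over their backs; the gripper's body (75 mm by 180 mm) begins 59 mm behind the grasp point.
Start: joints at [1.017, 0.491, 1.559, -0, 1.092, -0.106], TCP at [270.601, 563.402, 214.661] pointing down, gripper open.
Joint ranges: [-3.1, 3.1], [-0.84, 2.19], [0.05, 2.79], [-1.13, 4.28], [0.06, 2.93], [-2.69, 2.69]. Speed limits (rad/s): [2.22, 2.22, 2.79, 3.14, 3.14, 3.14].

## Interface

Orientations are given as [roll, pitch, yaw] about the fixed x, y, z axes, in that order (R = Rz(yaw) Ry(pitch) Rx(roll)).
In Python, from cell import state, read_camera, job_done, grip_depth gives the robot as it stands.
- The arm moves only by the tool drive_tool, never from a script. Its argument "targets" is a list of rows, each an object with "jaw": the opening, from 0 (shut) to 1 (fully open); "travel": the shift along the tool's x, y, z in m, a list of three; "twist": the turn about the tool's z in rad. In form: [{"jaw": jaw, "travel": [tx, ty, tz], "twist": twist}, ...]. A call has 1 to 8 rows; each row is the pose to reach, as a shift and turn from the pose commanded when the call began, along the tool's axes at that moment; what a row does not reach only later rows make up. A row lasts 1/12 s, in which the tool goes at most 41.7 mm and 7.16 degrees, less where a joint would pass 70% of its speed; a pose out of reach is approached as far as the arm can. A call with a gripper value outside its range is refused whole. The fingers move at their own pace and stop on an object; the grip force is fixed at half the most. Time passes only in rows, so rows that repeat a pose let the fingers close. It gives the time, the measured TCP pose, the force, the opening and the grip force at its end, in the units of the state.
- state(): the state, without advancing time (a new reading comes with each control period).
- read_camera(name): name is "scene" or "top" or "wrist"; returns a dict with "frame" (400x640x3 uint8, red, green, blue), "fx", "fy", "cx", "cy" (pixels), "k1" (the pictures are not rectified: a ray, as slopes to the right and down, at radius r is drawn at 1 + k1 r^2 times it, then the intrinsics apply), "R" (3x3) and "t" (3): a world point X has camera coordinates R X + t. Camera axes: x right, y down, z forward; pixel columns grow to the right and rows downward; lengths in mm; the calibration is good to about 2 mm. A picture is of the moment at which its call begins. There is no depth.
- job_done(): hands the job in; it is judged then, once.
The state is a dict: "t": time; "joints": joint angles; "qvel": joint speeds; "tau": joint torques, N m; "eef_pos": TCP position; "tcp_rot": TCP orientation; "ft_force": force on the tool from outside, world axes, zero at the start; "moment": the same for the moment, N m; "opening": opening from 0.0 (shut) to 1.0 (fully open); "grip_force": force on a finger pad.
Only numpy, scipy, OpenCV 4.12 (cv2) and the standard library are available. Lean on these libraries where they do the work, as an engineer would, in place of code of your own. Each camera call takes 0.05 s, during which the arm holds its last target. There are 200 camera calls.

## Task

Put the rinsed steel cup away to dry. Lay it on its side on the two rails of the low rest and let go of it, then take it again another way and stand it mouth down over the peg of the round drying stand, its rim flat on the stand's base. Do not drop the cup, and leave the circuit board, the reel and the bottle where they are.

Things in the scene. Friction and masses are not known exactly. Their poses are not given: they have to be found in the camera images.
- cup: Plain round straight-sided stainless cup, 58 mm outside diameter, 100 mm tall, open at the top, wall 3 mm, bottom 4 mm thick (inside 52 mm across, 96 mm deep), about 0.16 kg. It starts standing upright, empty, on the green mat. Origin at the centre of the outside of its bottom; its z axis runs along the cup to the mouth.
- cup_middle (a point): Point on the cup's axis, halfway along (50 mm from the bottom).
- cup_mouth (a point): Centre of the cup's mouth, in the plane of the rim (100 mm from the bottom).
- rest: Fixed low rest: black base plate 85 x 160 mm, 12 mm thick, carrying two parallel level round aluminium rails 10 mm thick and 130 mm long, along the rest's own y axis, centre lines 38 mm apart (at x = -19 and +19 mm) and 34 mm above the mat. A cup laid between them along y, either way round, cannot roll. Origin at the centre of the plate's underside.
- rest_axis (a point): Where the middle of the cup lies when it is laid centrally on the rails: 62 mm above the mat over the centre of the rest.
- stand: Fixed drying stand: round white base 110 mm across and 12 mm thick with an upright round aluminium peg 32 mm thick in its centre, top 84 mm above the mat, the last 10 mm tapering to 18 mm across. The cup fits over the peg with 10 mm to spare all round and its rim rests on the base. Origin at the centre of the underside, z up.
- stand_seat (a point): Centre of the upper face of the stand's base, 12 mm above the mat, on the peg's axis.
- board: Bystander: loose green circuit board 100 x 140 mm, 25 mm high with its parts, lying flat. Origin at the centre of its underside.
- reel: Bystander: loose steel reel, 72 mm across, 50 mm tall, standing on its flange. Origin at the centre of its underside.
- solvent: Bystander: loose white plastic bottle, 66 mm across, 130 mm tall, closed, upright. Origin at the centre of its underside.

How it is judged (in metres and radians):
On the way:
1. the cup lies on its side on the rest's rails, let go and still (angle between cup's own z axis and vertical between 1.45 and 1.69 rad and distance between cup_middle and rest_axis below 0.045 m and x of cup_middle in the frame of rest_axis between -0.01 and 0.01 m and z of cup_middle in the frame of rest_axis below 0.008 m and contact force between the fingers and cup below 0.1 N and contact force between rest and cup above 0.3 N and linear speed of cup below 0.03 m/s), for 0.2 s.
At the end, for the whole second after the job is handed in: The cup stands upside down (within 0.1 rad) over the stand's peg, the centre of its mouth within 14 mm of the peg's axis and its rim within 4 mm of the base, released and at rest; the board, the reel and the bottle are within 20 mm of where they began (angle between cup's own z axis and vertical above 3.04 rad and horizontal distance between cup_mouth and stand_seat below 0.014 m and z of cup_mouth in the frame of stand_seat below 0.004 m and contact force between the arm and cup below 0.1 N and linear speed of cup below 0.02 m/s and distance of each of board, reel, solvent from where it was at the start of the episode below 0.02 m); the robot touches nothing.
It fails at once if the cup was dropped: it fell freely faster than 0.55 m/s (from about 15 mm) (contact force between the fingers and cup below 0.05 N and linear speed of cup above 0.55 m/s).
It fails at once if the board, the reel or the bottle was shifted more than 20 mm (distance of any of board, reel, solvent from where it was at the start of the episode above 0.02 m).
It also fails if it takes over 67 s, if anything falls off the work surface, if the arm or the gripper's body presses on something with over 40 N, if the wrist force passes 120 N, or if a joint passes its speed limit or range.

## Working session

There is one attempt and no reset: what is moved stays moved. The work goes in short steps, Python scripts to look and compute and a tool call to move; the robot and the scene stay as the last step left them, time stands still between calls to the robot, and variables do not carry over. Pictures are saved under pics/ and viewed, at most 10 in all, crops included, and the job is handed in when it is done.

Besides the shell and the picture viewer there is one more tool, called after ">>>" by a JSON object that holds its "op" and its "data". drive_tool: Moves the arm, as the interface text tells. Its arguments: {"type":"object","properties":{"targets":{"type":"array"}},"required":["targets"]}

```bash
ls; mkdir -p pics; python3 - <<'E'
from cell import state, read_camera, grip_depth
import cv2,numpy as np
s=state();print(grip_depth,{k:np.round(v,3) for k,v in s.items()})
for n in ["scene","top"]:
    c=read_camera(n);cv2.imwrite(f"pics/{n}0.png",c["frame"][:,:,::-1])
    print(n,c["fx"],c["fy"],c["cx"],c["cy"],c["k1"],np.round(c["R"],3).tolist(),np.round(c["t"],1), np.round(-c["R"].T@c["t"]))
E
```

```text
pics
18.8 {'t': np.float64(0.0), 'joints': array([ 1.017,  0.492,  1.559, -0.   ,  1.092, -0.106]), 'qvel': array([-0.001,  0.001, -0.   ,  0.001, -0.001,  0.001]), 'tau': array([ 1.0000e-03, -6.1263e+01, -2.5818e+01,  6.9000e-02,  4.8000e-02,
       -0.0000e+00]), 'eef_pos': array([270.452, 563.188, 214.072]), 'tcp_rot': array([-3.141, -0.   ,  2.694]), 'ft_force': array([-0.715, -0.318,  0.123]), 'moment': array([-0.065, -0.036, -0.022]), 'grip_force': np.float64(0.0), 'opening': np.float64(1.0)}
scene 459.3261593657669 459.3261593657669 318.0869844052941 206.29043687374562 -0.07709701353615879 [[0.029, 1.0, -0.003], [0.831, -0.026, -0.555], [-0.555, 0.014, -0.832]] [ -17.2 -458.1 1628.2] [1285.  -18. 1099.]
top 380.0721134166119 380.0721134166119 315.35920201327417 199.48594986050355 -0.07021496702488916 [[-0.024, -0.999, 0.022], [-0.995, 0.021, -0.093], [0.093, -0.024, -0.995]] [ 10.8 599.3 801.1] [522.  17. 853.]
```

View pics/top0.png

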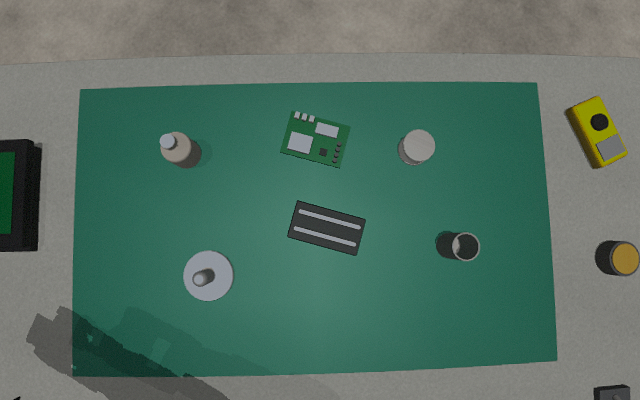

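View pics/scene0.png

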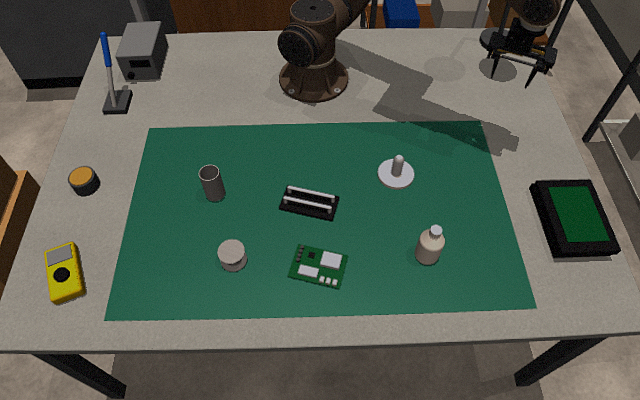

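The top view shows the cup at (466,246), the rest at (327,228), the stand at (208,276), the bottle at (178,150), the board at (316,140) and the reel at (417,147). The tool only shifts and twists. So I'll turn the cup by pivoting it in the pads: first against the rails, then against the peg.

```bash
cat > h.py <<'E'
import numpy as np, cv2
from cell import state, read_camera
def ray(c,uv,z):
    uv=np.atleast_2d(uv).astype(float)
    p=(uv-[c["cx"],c["cy"]])/[c["fx"],c["fy"]]; s=p.copy()
    for _ in range(10): s=p/(1+c["k1"]*(s**2).sum(1,keepdims=True))
    R=np.array(c["R"]);t=np.array(c["t"]);o=-R.T@t
    d=np.c_[s,np.ones(len(s))]@R
    return (o+d*((z-o[2])/d[:,2])[:,None])[:,:2]
def contour(c,mask,near):
    cs,_=cv2.findContours(mask.astype(np.uint8),cv2.RETR_EXTERNAL,cv2.CHAIN_APPROX_NONE)
    cs=[k for k in cs if len(k)>15]
    return min(cs,key=lambda k:-cv2.pointPolygonTest(k,near,True))[:,0]
def circ(p):
    A=np.c_[2*p,np.ones(len(p))];x=np.linalg.lstsq(A,(p**2).sum(1),rcond=None)[0]
    return x[:2],np.sqrt(x[2]+x[:2]@x[:2])
E
python3 - <<'E'
from h import *
c=read_camera("top");f=c["frame"];hsv=cv2.cvtColor(f,cv2.COLOR_RGB2HSV)
low=hsv[...,1]<90
# stand base
k=contour(c,low&(hsv[...,2]>110),(215,285));P=ray(c,k,12);print("stand",circ(P))
# rest plate
k=contour(c,low,(327,228));P=ray(c,k,12).astype(np.float32);r=cv2.minAreaRect(P);print("rest",r)
# rails
m=low&(hsv[...,2]>120);m[:200]=0;m[256:]=0;m[:,:285]=0;m[:,370:]=0
n,l,st,ce=cv2.connectedComponentsWithStats(m.astype(np.uint8))
for i in range(1,n):
    if st[i,4]>40:
        q=np.argwhere(l==i)[:,::-1];P=ray(c,q,37).astype(np.float32);print("rail",cv2.minAreaRect(P))
# cup: opening rim ellipse
k=contour(c,low,(466,246));print("cup outline px",k.min(0),k.max(0))
k=k[k[:,0]>462];P=ray(c,k,100);print("cup rim",circ(P))
for n,uv,z in [("bottle",(172,142),130),("board",(316,140),20),("reel",(420,145),50)]: print(n,ray(c,uv,z))
for x0,x1,y0,y1 in [(430,490,225,270)]:
    cv2.imwrite("pics/crop1.png",cv2.resize(f[y0:y1,x0:x1,::-1],None,fx=8,fy=8))
E
```

```text
stand (array([439.48726632, 236.94306122]), np.float64(54.16084566411672))
rest ((616.11669921875, -41.634033203125), (1637.77001953125, 994.3713989257812), 89.60761260986328)
rail ((555.85107421875, -31.696212768554688), (136.2200164794922, 8.183656692504883), 73.16682434082031)
rail ((519.7742309570312, -20.31775665283203), (136.21871948242188, 8.23615837097168), 73.1582260131836)
cup outline px [0 0] [639 399]
cup rim (array([ 621.76646357, -388.49338772]), np.float64(434.7363727903145))
bottle [[708.2246916 276.0832141]]
board [[733.86907323  -7.53411259]]
reel [[ 711.73067111 -233.22655964]]
```

```bash
python3 - <<'E'
from h import *
c=read_camera("scene");f=c["frame"];hsv=cv2.cvtColor(f,cv2.COLOR_RGB2HSV)
k=contour(c,hsv[...,1]<90,(213,184));print(k.min(0),k.max(0))
x,y,w,h=cv2.boundingRect(k);e=k[k[:,1]<y+12];print("rim",circ(ray(c,e,100)))
b=k[(k[:,1]>y+h-8)];print("bottom",circ(ray(c,b,0)))
k=contour(c,(hsv[...,1]<90)&(hsv[...,2]>110),(390,180));P=ray(c,k[k[:,1]>165],12);print("stand",circ(P))
E
```

```text
[0 0] [639 399]
rim (array([-6295.09566872,   248.77928466]), np.float64(6012.0888253309795))
bottom (array([16574.86461356,  -479.57289358]), np.float64(15504.225383716612))
stand (array([453.75208689, 236.33180425]), np.float64(43.553344352828184))
```

```bash
python3 - <<'E'
from h import *
def go(n,box,near,z,sel=None):
    c=read_camera(n);f=c["frame"];hsv=cv2.cvtColor(f,cv2.COLOR_RGB2HSV)
    x0,x1,y0,y1=box;m=np.zeros(f.shape[:2],bool);m[y0:y1,x0:x1]=(hsv[...,1]<110)[y0:y1,x0:x1]
    k=contour(c,m,near);
    print(n,k.min(0),k.max(0))
    if sel: k=k[sel(k)]
    print(circ(ray(c,k,z)))
    return c,k
go("top",(435,490,225,270),(466,246),100,lambda k:k[:,0]>462)
go("scene",(190,235,155,210),(212,184),100,lambda k:k[:,1]<174)
go("scene",(190,235,155,210),(212,184),0,lambda k:k[:,1]>195)
E
```

```text
top [436 232] [480 261]
(array([ 491.57719818, -301.45258704]), np.float64(28.895832446116177))
scene [198 164] [225 201]
(array([ 494.09447642, -300.89322359]), np.float64(28.008242902467785))
scene [198 164] [225 201]
(array([ 494.92642948, -301.61599225]), np.float64(27.162654017931754))
```

View pics/crop1.png

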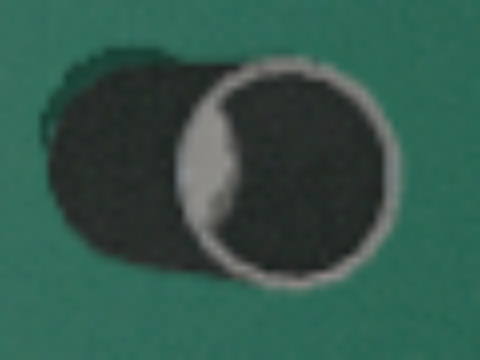

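The crop shows the rim circle at about pixel (466,246.5), with a radius of 29 mm as given. That puts the cup at (492.5,-301). The rest is at (538,-26) with its rails at 73.2°, and the stand at (439.5,237). I'll set out.

>>> {"op": "drive_tool", "data": {"targets": [{"jaw": 1, "travel": [-0.25, -0.2, 0], "twist": 0.95}, {"jaw": 1, "travel": [-0.25, -0.2, 0], "twist": 0.95}, {"jaw": 1, "travel": [-0.25, -0.2, 0], "twist": 0.95}, {"jaw": 1, "travel": [-0.25, -0.2, 0], "twist": 0.95}, {"jaw": 1, "travel": [-0.25, -0.2, 0], "twist": 0.95}, {"jaw": 1, "travel": [-0.25, -0.2, 0], "twist": 0.95}, {"jaw": 1, "travel": [-0.25, -0.2, 0], "twist": 0.95}, {"jaw": 1, "travel": [-0.25, -0.2, 0], "twist": 0.95}]}}

```text
t: 1.02
eef_pos: [410.2, 272.2, 214.8]
tcp_rot: [3.141, 0.0, 1.736]
ft_force: [0.3, 0.3, 0.5]
opening: 1.001
grip_force: 0.0
```

```bash
cat > go.py <<'E'
import sys,numpy as np
from cell import state
from scipy.spatial.transform import Rotation as Ro
s=state();x,y,z=[float(v) for v in sys.argv[1:4]];yaw=float(sys.argv[4]) if len(sys.argv)>4 else 1.277
R=Ro.from_euler("xyz",s["tcp_rot"]).as_matrix()
print("t",round(float(s["t"]),2),"pos",np.round(s["eef_pos"],1),"rot",np.round(s["tcp_rot"],3),"q",np.round(s["joints"],2),"F",np.round(s["ft_force"],1),"op",s["opening"],"grip",s["grip_force"])
tw=(s["tcp_rot"][2]-yaw+np.pi)%(2*np.pi)-np.pi
print("travel",np.round(R.T@(np.array([x,y,z])-s["eef_pos"])/1000,4),"twist",round(tw,3))
E
python3 go.py 492.5 -301 180
```

```text
t 1.02 pos [410.2 272.2 214.8] rot [3.141 0.    1.736] q [ 0.45  0.3   1.88 -0.    0.96  0.29] F [0.3 0.3 0.5] op 1.001019862001853 grip 0.0
travel [-0.5789 -0.0131  0.0349] twist 0.459
```

>>> {"op": "drive_tool", "data": {"targets": [{"jaw": 1, "travel": [-0.579, -0.013, 0.035], "twist": 0.459}, {"jaw": 1, "travel": [-0.579, -0.013, 0.035], "twist": 0.459}, {"jaw": 1, "travel": [-0.579, -0.013, 0.035], "twist": 0.459}, {"jaw": 1, "travel": [-0.579, -0.013, 0.035], "twist": 0.459}, {"jaw": 1, "travel": [-0.579, -0.013, 0.035], "twist": 0.459}, {"jaw": 1, "travel": [-0.579, -0.013, 0.035], "twist": 0.459}, {"jaw": 1, "travel": [-0.579, -0.013, 0.035], "twist": 0.459}, {"jaw": 1, "travel": [-0.579, -0.013, 0.035], "twist": 0.459}]}}

```text
t: 1.68
eef_pos: [459.1, -56.2, 194.6]
tcp_rot: [3.141, -0.0, 1.285]
ft_force: [1.0, 0.4, 0.8]
opening: 0.997
grip_force: 0.0
```

```bash
python3 go.py 492.5 -301 180
```

```text
t 1.68 pos [459.1 -56.2 194.6] rot [ 3.141 -0.     1.285] q [-0.26  0.29  1.97  0.    0.89  0.02] F [1.  0.4 0.8] op 0.9967705917535102 grip 0.0
travel [-0.2254  0.1011  0.0147] twist 0.008
```

>>> {"op": "drive_tool", "data": {"targets": [{"jaw": 1, "travel": [-0.225, 0.1, 0.015], "twist": 0}, {"jaw": 1, "travel": [-0.225, 0.1, 0.015], "twist": 0}, {"jaw": 1, "travel": [-0.225, 0.1, 0.015], "twist": 0}, {"jaw": 1, "travel": [-0.225, 0.1, 0.015], "twist": 0}, {"jaw": 1, "travel": [-0.225, 0.1, 0.015], "twist": 0}, {"jaw": 1, "travel": [-0.225, 0.1, 0.015], "twist": 0}, {"jaw": 1, "travel": [-0.225, 0.1, 0.015], "twist": 0}, {"jaw": 1, "travel": [-0.225, 0.1, 0.015], "twist": 0}]}}

```text
t: 2.35
eef_pos: [491.3, -299.7, 178.8]
tcp_rot: [-3.141, -0.0, 1.282]
ft_force: [0.6, 0.0, -0.4]
opening: 0.999
grip_force: 0.0
```

```bash
python3 go.py 492.5 -301 57; python3 - <<'E'
from h import *
c=read_camera("wrist");cv2.imwrite("pics/w1.png",c["frame"][:,:,::-1]);print(c["k1"],-np.array(c["R"]).T@c["t"])
print(state()["eef_pos"])
E
```

```text
t 2.35 pos [ 491.3 -299.7  178.8] rot [-3.141 -0.     1.282] q [-0.66  0.46  1.72  0.    0.96 -0.37] F [ 0.6  0.  -0.4] op 0.9993153804798819 grip 0.0
travel [-0.001   0.0016  0.1218] twist 0.005
-0.030311471326176974 [ 510.59365933 -235.69058999  349.63735396]
[ 491.32234261 -298.28503344  179.06944135]
```

View pics/w1.png

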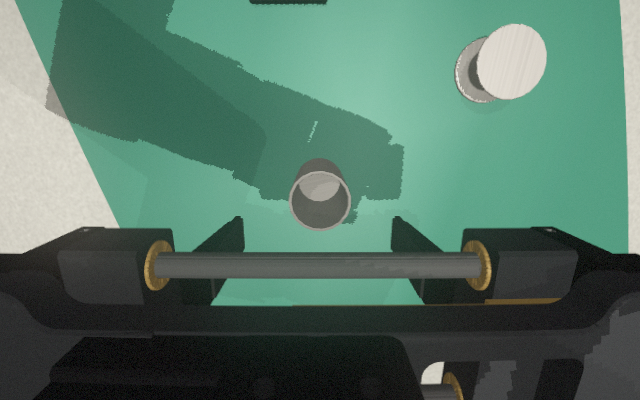

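The rim is at about (320,200), centred between the fingers (240 to 395 across). Going down.

>>> {"op": "drive_tool", "data": {"targets": [{"jaw": 1, "travel": [-0.002, 0.001, 0.04], "twist": 0.005}, {"jaw": 1, "travel": [-0.002, 0.001, 0.08], "twist": 0.005}, {"jaw": 1, "travel": [-0.002, 0.001, 0.11], "twist": 0.005}, {"jaw": 1, "travel": [-0.002, 0.001, 0.123], "twist": 0.005}, {"jaw": 1, "travel": [-0.002, 0.001, 0.123], "twist": 0.005}, {"jaw": 1, "travel": [-0.002, 0.001, 0.123], "twist": 0.005}, {"jaw": 0, "travel": [-0.002, 0.001, 0.123], "twist": 0.005}, {"jaw": 0, "travel": [-0.002, 0.001, 0.123], "twist": 0.005}]}}

```text
t: 3.07
eef_pos: [492.8, -300.3, 58.1]
tcp_rot: [3.139, 0.001, 1.28]
ft_force: [0.6, 0.3, 0.1]
opening: 0.914
grip_force: 0.0
```

>>> {"op": "drive_tool", "data": {"targets": [{"jaw": 0, "travel": [0, 0, 0], "twist": 0}, {"jaw": 0, "travel": [0, 0, 0], "twist": 0}, {"jaw": 0, "travel": [0, 0, 0], "twist": 0}, {"jaw": 0, "travel": [0, 0, 0], "twist": 0}, {"jaw": 0, "travel": [0, 0, 0], "twist": 0}, {"jaw": 0, "travel": [0, 0, 0], "twist": 0}]}}

```text
t: 3.57
eef_pos: [492.2, -300.5, 56.8]
tcp_rot: [3.141, 0.0, 1.28]
ft_force: [-0.7, -0.7, 3.7]
opening: 0.614
grip_force: 30.0
```

```bash
python3 go.py 505.9 -131.3 95
```

```text
t 3.57 pos [ 492.2 -300.5   56.8] rot [3.141 0.    1.28 ] q [-0.66  0.63  1.82  0.    0.69 -0.37] F [-0.7 -0.7  3.7] op 0.6137223997888216 grip 29.987540608271956
travel [ 0.166  -0.0355 -0.0383] twist 0.003
```

>>> {"op": "drive_tool", "data": {"targets": [{"jaw": 0, "travel": [0, 0, -0.02], "twist": 0.003}, {"jaw": 0, "travel": [0.02, -0.005, -0.038], "twist": 0.003}, {"jaw": 0, "travel": [0.05, -0.012, -0.038], "twist": 0.003}, {"jaw": 0, "travel": [0.08, -0.02, -0.038], "twist": 0.003}, {"jaw": 0, "travel": [0.11, -0.03, -0.038], "twist": 0.003}, {"jaw": 0, "travel": [0.14, -0.0355, -0.038], "twist": 0.003}, {"jaw": 0, "travel": [0.16, -0.0355, -0.03], "twist": 0.003}, {"jaw": 0, "travel": [0.166, -0.0355, -0.018], "twist": 0.003}]}}

```text
t: 4.23
eef_pos: [506.3, -128.6, 75.0]
tcp_rot: [3.14, -0.0, 1.279]
ft_force: [1.2, -0.8, -2.2]
opening: 0.611
grip_force: 30.0
```

>>> {"op": "drive_tool", "data": {"targets": [{"jaw": 0, "travel": [0, 0, 0], "twist": 0}, {"jaw": 0, "travel": [0, 0, 0], "twist": 0}]}}

```text
t: 4.4
eef_pos: [505.5, -130.9, 74.1]
tcp_rot: [-3.14, -0.0, 1.278]
ft_force: [-0.7, -0.1, -1.8]
opening: 0.614
grip_force: 30.0
```

```bash
python3 go.py 538 -26 76; python3 - <<'E'
from h import *
c=read_camera("wrist");cv2.imwrite("pics/w2.png",c["frame"][:,:,::-1])
c=read_camera("scene");f=c["frame"];hsv=cv2.cvtColor(f,cv2.COLOR_RGB2HSV)
E
```

```text
t 4.4 pos [ 505.5 -130.9   74.1] rot [-3.14  -0.     1.278] q [-0.38  0.54  1.95  0.    0.65 -0.09] F [-0.7 -0.1 -1.8] op 0.6136435479036282 grip 29.9830040987581
travel [ 0.1098  0.0008 -0.0019] twist 0.001
```

View pics/w2.png

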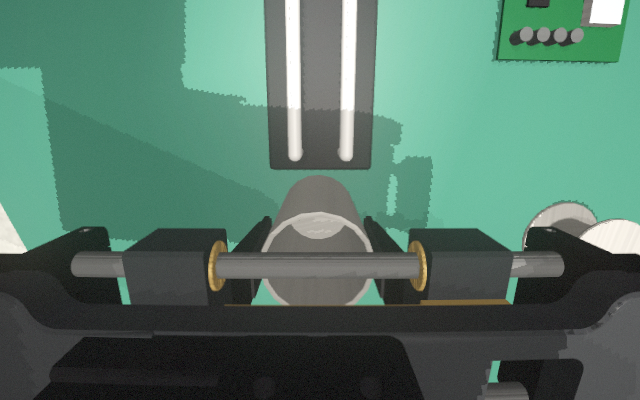

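The cup hangs upright at (317,260), square to the rails, which end at (295,155) and (346,155). I'll check the sideways offset.

```bash
python3 - <<'E'
from h import *
c=read_camera("wrist");f=c["frame"].astype(int)
g=cv2.cvtColor(c["frame"],cv2.COLOR_RGB2GRAY)
s=state();ax=np.array([np.cos(1.278),np.sin(1.278)]);ay=np.array([np.sin(1.278),-np.cos(1.278)])
for r in (20,70,120,150):
    x=np.arange(270,372);m=g[r,270:372]>150;u=x[m]
    a=u[u<320].mean();b=u[u>=320].mean();P=ray(c,[(a,r),(b,r)],37)
    d=P-s["eef_pos"][:2];print(r,a,b,"along",d@ax,"across",d@ay,"mid",(d@ay).mean())
E
```

```text
20 291.0 348.0 along [134.46325567 134.46399809] across [-17.43380164  20.56635419] mid 1.5662762740031262
70 292.0 347.0 along [103.08929204 103.09026094] across [-17.35848093  20.59382507] mid 1.6176720712200812
120 293.0 346.0 along [69.54166659 69.54308634] across [-17.31108941  20.66312096] mid 1.6760157738296222
150 294.0 345.0 along [48.17981669 48.1815605 ] across [-17.00286027  20.43238351] mid 1.7147616188148689
```

>>> {"op": "drive_tool", "data": {"targets": [{"jaw": 0, "travel": [0.01, 0.0012, 0], "twist": 0}, {"jaw": 0, "travel": [0.016, 0.0012, 0], "twist": 0}, {"jaw": 0, "travel": [0.022, 0.0012, 0], "twist": 0}, {"jaw": 0, "travel": [0.028, 0.0012, 0], "twist": 0}, {"jaw": 0, "travel": [0.034, 0.0012, 0], "twist": 0}, {"jaw": 0, "travel": [0.04, 0.0012, 0], "twist": 0}, {"jaw": 0, "travel": [0.04, 0.0012, 0], "twist": 0}]}}

```text
t: 5.13
eef_pos: [518.9, -92.7, 74.9]
tcp_rot: [3.141, 0.001, 1.278]
ft_force: [0.0, -5.0, -0.2]
opening: 0.611
grip_force: 30.0
```

```bash
python3 go.py 538 -26 43.4; python3 - <<'E'
from h import *
c=read_camera("scene");f=c["frame"][140:240,230:360,::-1];w=read_camera("wrist")["frame"][:,:,::-1]
cv2.imwrite("pics/w3.png",np.vstack([cv2.resize(f,(400,308)),cv2.resize(w,(400,250))]))
E
```

```text
t 5.13 pos [518.9 -92.7  74.9] rot [3.141e+00 1.000e-03 1.278e+00] q [-0.3   0.55  1.94 -0.    0.66 -0.01] F [ 0.  -5.  -0.2] op 0.6108623952278397 grip 29.994703643023968
travel [ 0.0694 -0.001   0.0314] twist 0.001
```

View pics/w3.png

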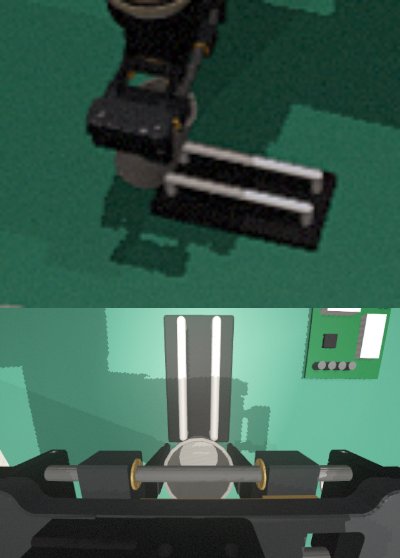

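The cup is pivoting against the rail ends with only about 5 N. I'll carry on over the rails and then lower.

>>> {"op": "drive_tool", "data": {"targets": [{"jaw": 0, "travel": [0.008, 0, 0], "twist": 0}, {"jaw": 0, "travel": [0.016, 0, 0], "twist": 0}, {"jaw": 0, "travel": [0.024, 0, 0], "twist": 0}, {"jaw": 0, "travel": [0.032, 0, 0], "twist": 0}, {"jaw": 0, "travel": [0.04, 0, 0], "twist": 0}, {"jaw": 0, "travel": [0.048, 0, 0], "twist": 0}, {"jaw": 0, "travel": [0.056, 0, 0.001], "twist": 0}, {"jaw": 0, "travel": [0.06, 0, 0.003], "twist": 0}]}}

```text
t: 5.9
eef_pos: [536.8, -34.7, 71.9]
tcp_rot: [3.14, -0.001, 1.277]
ft_force: [0.8, -2.0, 3.1]
opening: 0.593
grip_force: 30.0
```

>>> {"op": "drive_tool", "data": {"targets": [{"jaw": 0, "travel": [0.004, 0, 0.004], "twist": 0}, {"jaw": 0, "travel": [0.008, 0, 0.008], "twist": 0}, {"jaw": 0, "travel": [0.012, 0, 0.012], "twist": 0}, {"jaw": 0, "travel": [0.016, 0, 0.016], "twist": 0}, {"jaw": 0, "travel": [0.02, 0, 0.019], "twist": 0}, {"jaw": 0, "travel": [0.024, 0, 0.022], "twist": 0}, {"jaw": 0, "travel": [0.028, 0, 0.024], "twist": 0}, {"jaw": 0, "travel": [0.028, 0, 0.024], "twist": 0}]}}

```text
t: 6.57
eef_pos: [544.0, -8.2, 47.1]
tcp_rot: [-3.141, -0.0, 1.277]
ft_force: [0.1, 1.7, 1.6]
opening: 0.593
grip_force: 30.0
```

```bash
python3 go.py 538 -26 43.4; python3 - <<'E'
from h import *
w=read_camera("wrist")["frame"][:,:,::-1];t=read_camera("top")["frame"][150:300,240:440,::-1];s=read_camera("scene")["frame"][140:240,230:360,::-1]
cv2.imwrite("pics/w4.png",np.vstack([cv2.resize(w,(480,300)),np.hstack([cv2.resize(t,(240,180)),cv2.resize(s,(240,180))])]))
E
```

```text
t 6.57 pos [544.   -8.2  47.1] rot [-3.141 -0.     1.277] q [-0.14  0.61  1.91  0.    0.62  0.16] F [0.1 1.7 1.6] op 0.5925195862180503 grip 29.997232045861892
travel [-0.0188 -0.0006  0.0037] twist -0.0
```

View pics/w4.png

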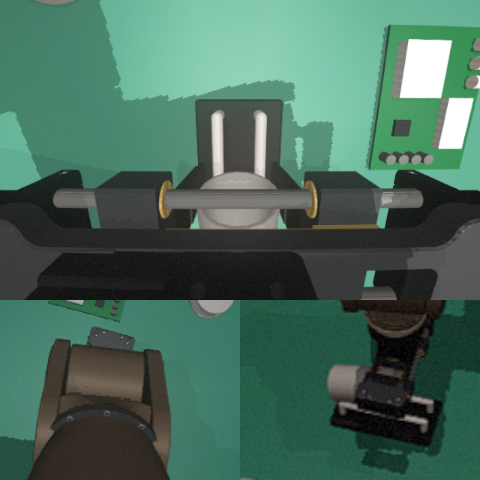

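The cup lies over the rails with its bottom at the −y end, at about (279,187) in the scene picture. The opening has fallen to 56 mm, so I'll measure before letting go.

```bash
python3 - <<'E'
from h import *
c=read_camera("scene");f=c["frame"]
o=np.array([538,-26.]);ax=np.array([.29,.957]);ay=np.array([.957,-.29])
for uv in [(279,187),(281,177),(282,197)]:
  for z in (36,62,68,91):
    d=ray(c,uv,z)[0]-o;print(uv,z,"along",round(d@ax,1),"across",round(d@ay,1))
cv2.imwrite("pics/s5.png",np.vstack([cv2.resize(f[150:225,260:350,::-1],(600,500),interpolation=cv2.INTER_CUBIC)]))
E
```

```text
(279, 187) 36 along -89.6 across -7.1
(279, 187) 62 along -81.9 across 10.5
(279, 187) 68 along -80.1 across 14.6
(279, 187) 91 along -73.3 across 30.2
(281, 177) 36 along -95.0 across -42.9
(281, 177) 62 along -87.2 across -24.4
(281, 177) 68 along -85.4 across -20.2
(281, 177) 91 along -78.5 across -3.8
(282, 197) 36 along -70.6 across 24.0
(282, 197) 62 along -63.4 across 40.9
(282, 197) 68 along -61.7 across 44.8
(282, 197) 91 along -55.3 across 59.7
```

View pics/s5.png

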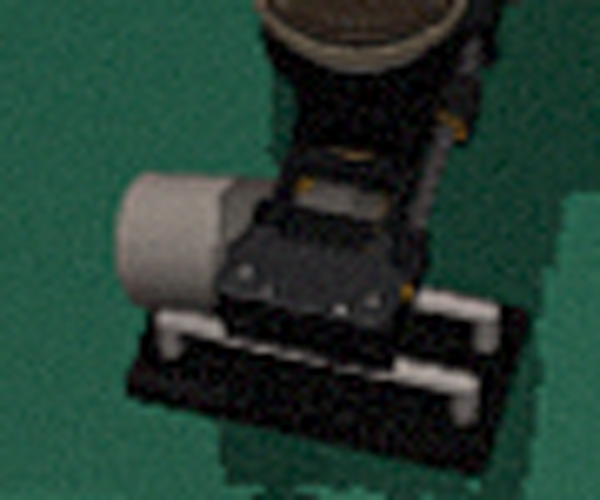

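The cup has slipped along the pads. Its bottom is about 78 mm behind the rest centre and it is slightly nose-up. I'll lower it flat, slide it forward 20 mm and let go gently.

>>> {"op": "drive_tool", "data": {"targets": [{"jaw": 0, "travel": [0.004, 0, 0.002], "twist": 0}, {"jaw": 0, "travel": [0.01, 0, 0.004], "twist": 0}, {"jaw": 0, "travel": [0.015, 0, 0.004], "twist": 0}, {"jaw": 0, "travel": [0.02, 0, 0.004], "twist": 0}, {"jaw": 0, "travel": [0.02, 0, 0.004], "twist": 0}, {"jaw": 0, "travel": [0.02, 0, 0.004], "twist": 0}]}}

```text
t: 7.27
eef_pos: [550.1, 10.9, 43.7]
tcp_rot: [3.141, -0.001, 1.277]
ft_force: [0.9, 2.8, 2.3]
opening: 0.593
grip_force: 30.0
```

```bash
python3 go.py 538 -26 43.4
```

```text
t 7.27 pos [550.1  10.9  43.7] rot [ 3.141e+00 -1.000e-03  1.277e+00] q [-0.1   0.62  1.9   0.    0.62  0.19] F [0.9 2.8 2.3] op 0.5931669241435588 grip 30.002545012976043
travel [-0.0388 -0.0009  0.0002] twist 0.0
```

Now I'll open the jaw, wait, then rise and look.

>>> {"op": "drive_tool", "data": {"targets": [{"jaw": 0.65, "travel": [0, 0, 0], "twist": 0}, {"jaw": 0.7, "travel": [0, 0, 0], "twist": 0}, {"jaw": 0.85, "travel": [0, 0, 0], "twist": 0}, {"jaw": 1, "travel": [0, 0, 0], "twist": 0}, {"jaw": 1, "travel": [0, 0, 0], "twist": 0}, {"jaw": 1, "travel": [0, 0, 0], "twist": 0}, {"jaw": 1, "travel": [0, 0, 0], "twist": 0}, {"jaw": 1, "travel": [0, 0, 0], "twist": 0}]}}

```text
t: 7.93
eef_pos: [549.8, 10.1, 43.5]
tcp_rot: [-3.142, -0.0, 1.277]
ft_force: [0.6, 0.1, -0.4]
opening: 0.988
grip_force: 0.0
```

>>> {"op": "drive_tool", "data": {"targets": [{"jaw": 1, "travel": [0, 0, -0.04], "twist": 0}, {"jaw": 1, "travel": [0, 0, -0.08], "twist": 0}, {"jaw": 1, "travel": [-0.04, 0, -0.11], "twist": 0}, {"jaw": 1, "travel": [-0.08, 0, -0.13], "twist": 0}, {"jaw": 1, "travel": [-0.1, 0, -0.13], "twist": 0}, {"jaw": 1, "travel": [-0.1, 0, -0.13], "twist": 0}, {"jaw": 1, "travel": [-0.1, 0, -0.13], "twist": 0}]}}

```text
t: 8.52
eef_pos: [520.6, -86.7, 174.1]
tcp_rot: [3.14, -0.0, 1.274]
ft_force: [-0.4, 0.7, -0.4]
opening: 0.998
grip_force: 0.0
```

```bash
python3 go.py 538 -26 43.4; python3 - <<'E'
from h import *
w=read_camera("wrist")["frame"][:,:,::-1];s=read_camera("scene")["frame"][150:225,260:350,::-1]
cv2.imwrite("pics/w6.png",np.hstack([cv2.resize(w,(480,300)),cv2.resize(s,(320,300),interpolation=cv2.INTER_CUBIC)]))
E
```

```text
t 8.52 pos [520.6 -86.7 174.1] rot [ 3.14  -0.     1.274] q [-0.29  0.4   1.84  0.    0.89  0.01] F [-0.4  0.7 -0.4] op 0.9981875428673557 grip 0.0
travel [ 0.0632 -0.0012  0.1307] twist -0.003
```

View pics/w6.png

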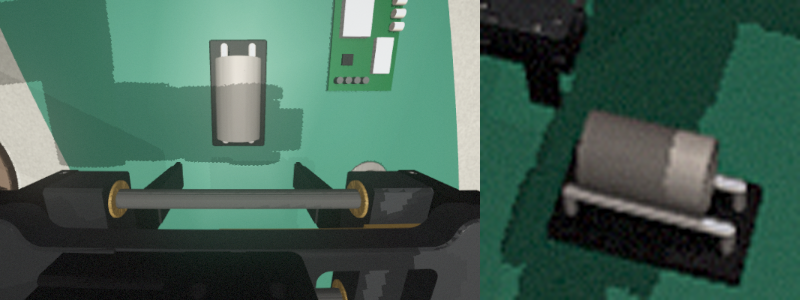

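The cup lies flat on the rails, at about (318,75) to (318,190) in full wrist pixels, with its bottom at the −y end. I'll locate the mouth end.

```bash
python3 - <<'E'
from h import *
c=read_camera("wrist");f=c["frame"];g=f[:,:,0].astype(int)-f[:,:,1]
s=state();o=np.array([538,-26.]);ax=np.array([.29,.957]);ay=np.array([.957,-.29])
print([ (r,g[r,318], f[r,318].tolist()) for r in range(62,84,2)],[ (r, f[r,318].tolist()) for r in range(176,196,2)])
r=110;x=np.arange(270,370);m=f[r,270:370].min(1)>85;u=x[m];print("edges",u.min(),u.max())
for uv,z in [((318,75),91),((318,190),62),((318,190),33),((u.min(),r),62),((u.max(),r),62)]:
    d=ray(c,uv,z)[0]-o;print(uv,z,"along",round(d@ax,1),"across",round(d@ay,1))
E
```

```text
[(62, np.int64(-6), [106, 112, 106]), (64, np.int64(-3), [108, 111, 104]), (66, np.int64(-6), [104, 110, 101]), (68, np.int64(-5), [104, 109, 102]), (70, np.int64(-4), [107, 111, 105]), (72, np.int64(-5), [108, 113, 104]), (74, np.int64(-4), [106, 110, 103]), (76, np.int64(4), [211, 207, 198]), (78, np.int64(4), [231, 227, 216]), (80, np.int64(4), [230, 226, 216]), (82, np.int64(4), [230, 226, 216])] [(176, [168, 165, 157]), (178, [167, 164, 156]), (180, [169, 165, 157]), (182, [168, 165, 157]), (184, [167, 164, 154]), (186, [168, 165, 156]), (188, [167, 164, 155]), (190, [166, 164, 154]), (192, [59, 66, 60]), (194, [57, 67, 62])]
edges 270 369
(318, 75) 91 along 45.1 across 1.2
(318, 190) 62 along -61.0 across 1.4
(318, 190) 33 along -67.8 across 1.5
(np.int64(270), 110) 62 along 18.0 across -44.9
(np.int64(369), 110) 62 along 18.2 across 50.3
```

>>> {"op": "drive_tool", "data": {"targets": [{"jaw": 1, "travel": [0.03, 0, 0], "twist": -0.003}, {"jaw": 1, "travel": [0.058, 0, 0.02], "twist": -0.003}, {"jaw": 1, "travel": [0.058, 0, 0.06], "twist": -0.003}, {"jaw": 1, "travel": [0.058, 0, 0.1], "twist": -0.003}, {"jaw": 1, "travel": [0.058, 0, 0.127], "twist": -0.003}, {"jaw": 1, "travel": [0.058, 0, 0.127], "twist": -0.003}, {"jaw": 1, "travel": [0.058, 0, 0.127], "twist": -0.003}, {"jaw": 0, "travel": [0.058, 0, 0.127], "twist": -0.003}]}}

```text
t: 9.33
eef_pos: [538.3, -29.6, 47.6]
tcp_rot: [3.141, -0.0, 1.281]
ft_force: [0.1, 0.8, -0.4]
opening: 0.969
grip_force: 0.0
```

>>> {"op": "drive_tool", "data": {"targets": [{"jaw": 0, "travel": [0, 0, 0], "twist": 0}, {"jaw": 0, "travel": [0, 0, 0], "twist": 0}, {"jaw": 0, "travel": [0, 0, 0], "twist": 0}, {"jaw": 0, "travel": [0, 0, 0], "twist": 0}, {"jaw": 0, "travel": [0, 0, 0], "twist": 0}, {"jaw": 0, "travel": [0, 0, 0], "twist": 0}]}}

```text
t: 9.83
eef_pos: [537.9, -30.1, 47.0]
tcp_rot: [3.141, -0.0, 1.28]
ft_force: [0.3, -0.2, 4.3]
opening: 0.593
grip_force: 30.0
```

```bash
python3 go.py 455.5 289.6 130
```

```text
t 9.83 pos [537.9 -30.1  47. ] rot [ 3.141 -0.     1.28 ] q [-0.18  0.6   1.92  0.    0.61  0.11] F [ 0.3 -0.2  4.3] op 0.5932416988056374 grip 30.000923238694668
travel [ 0.2827 -0.1706 -0.0831] twist 0.003
```

>>> {"op": "drive_tool", "data": {"targets": [{"jaw": 0, "travel": [0, 0, -0.015], "twist": 0.003}, {"jaw": 0, "travel": [0, 0, -0.035], "twist": 0.003}, {"jaw": 0, "travel": [0, 0, -0.06], "twist": 0.003}, {"jaw": 0, "travel": [0.025, -0.015, -0.083], "twist": 0.003}, {"jaw": 0, "travel": [0.05, -0.03, -0.083], "twist": 0.003}, {"jaw": 0, "travel": [0.08, -0.048, -0.083], "twist": 0.003}, {"jaw": 0, "travel": [0.11, -0.066, -0.083], "twist": 0.003}, {"jaw": 0, "travel": [0.14, -0.084, -0.083], "twist": 0.003}]}}

```text
t: 10.5
eef_pos: [496.6, 129.4, 129.6]
tcp_rot: [-3.142, -0.0, 1.276]
ft_force: [0.6, 0.1, -2.1]
opening: 0.596
grip_force: 30.0
```

>>> {"op": "drive_tool", "data": {"targets": [{"jaw": 0, "travel": [0.03, -0.018, 0], "twist": 0}, {"jaw": 0, "travel": [0.06, -0.036, 0], "twist": 0}, {"jaw": 0, "travel": [0.09, -0.054, 0], "twist": 0}, {"jaw": 0, "travel": [0.115, -0.07, 0], "twist": 0}, {"jaw": 0, "travel": [0.135, -0.082, 0], "twist": 0}, {"jaw": 0, "travel": [0.1427, -0.0866, 0], "twist": 0}, {"jaw": 0, "travel": [0.1427, -0.0866, 0], "twist": 0}, {"jaw": 0, "travel": [0.1427, -0.0866, 0], "twist": 0}]}}

```text
t: 11.17
eef_pos: [455.6, 289.5, 129.3]
tcp_rot: [-3.141, 0.0, 1.278]
ft_force: [0.1, -0.6, -1.8]
opening: 0.59
grip_force: 30.0
```

```bash
python3 go.py 455.5 289.6 65;python3 - <<'E'
from h import *
cs=read_camera("scene");f=cs["frame"][120:210,340:460,::-1]
w=read_camera("wrist")["frame"][:,:,::-1];t=read_camera("top")["frame"][200:350,120:320,::-1]
cv2.imwrite("pics/w7.png",np.hstack([cv2.resize(f,(480,360),interpolation=cv2.INTER_CUBIC),np.vstack([cv2.resize(w,(280,175)),cv2.resize(t,(280,185))])]))
E
```

```text
t 11.17 pos [455.6 289.5 129.3] rot [-3.141  0.     1.278] q [ 0.44  0.48  1.86 -0.    0.8   0.74] F [ 0.1 -0.6 -1.8] op 0.5904200601475812 grip 29.999603012111038
travel [ 0.0001 -0.0002  0.0643] twist 0.001
```

View pics/w7.png

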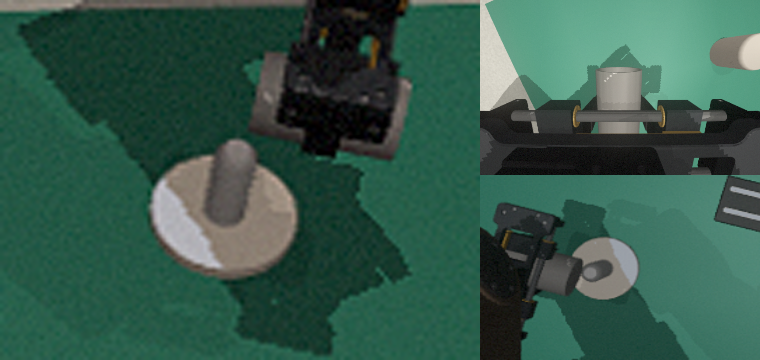

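The scene crop shows the cup level, with its bottom at about (262,95) and the peg tip at (236,150). The top crop shows the cup's bottom edge at about (190,281) full pixels. I'll check the reach over the peg.

```bash
python3 - <<'E'
from h import *
o=np.array([439.5,237]);ax=np.array([.29,.957]);ay=np.array([.957,-.29])
c=read_camera("top");s=read_camera("scene")
def p(n,c,uv,z):
    d=ray(c,uv,z)[0]-o;print(n,uv,z,"u",round(d@ax,1),"across",round(d@ay,1))
p("bottom top",c,(190,281),145)
p("bottom scene",s,(340+252/4,120+95/4),145)
p("mouth scene",s,(340+408/4,120+118/4),145)
p("pegtip top",c,(120+(602-480)/1.4,200+(268-175)/1.233),84)
p("pegtip scene",s,(340+238/4,120+148/4),84)
E
```

```text
bottom top (190, 281) 145 u -1.4 across 3.7
bottom scene (403.0, 143.75) 145 u 4.2 across 7.5
mouth scene (442.0, 149.5) 145 u 111.3 across -0.3
pegtip top (207.14285714285717, 275.4257907542579) 84 u -15.6 across 11.8
pegtip scene (399.5, 157.0) 84 u 2.7 across 4.3
```

>>> {"op": "drive_tool", "data": {"targets": [{"jaw": 0, "travel": [0, 0, 0.015], "twist": 0}, {"jaw": 0, "travel": [0, 0, 0.028], "twist": 0}, {"jaw": 0, "travel": [0, 0, 0.034], "twist": 0}, {"jaw": 0, "travel": [0, 0, 0.038], "twist": 0}, {"jaw": 0, "travel": [0, 0, 0.042], "twist": 0}, {"jaw": 0, "travel": [0, 0, 0.046], "twist": 0}, {"jaw": 0, "travel": [0, 0, 0.046], "twist": 0}]}}

```text
t: 12.0
eef_pos: [457.0, 290.6, 84.3]
tcp_rot: [3.14, -0.003, 1.276]
ft_force: [1.9, 4.8, 4.2]
opening: 0.589
grip_force: 30.0
```

>>> {"op": "drive_tool", "data": {"targets": [{"jaw": 0, "travel": [0, 0, 0.004], "twist": 0}, {"jaw": 0, "travel": [0, 0, 0.008], "twist": 0}, {"jaw": 0, "travel": [0, 0, 0.012], "twist": 0}, {"jaw": 0, "travel": [0, 0, 0.016], "twist": 0}, {"jaw": 0, "travel": [0, 0, 0.019], "twist": 0}, {"jaw": 0, "travel": [0, 0, 0.019], "twist": 0}]}}

```text
t: 12.5
eef_pos: [457.0, 290.6, 65.3]
tcp_rot: [3.14, -0.003, 1.276]
ft_force: [1.0, 5.2, 3.6]
opening: 0.591
grip_force: 30.0
```

```bash
python3 go.py 455.5 289.6 65;python3 - <<'E'
from h import *
cs=read_camera("scene");f=cs["frame"][120:210,340:460,::-1]
w=read_camera("wrist")["frame"][:,:,::-1];t=read_camera("top")["frame"][200:350,120:320,::-1]
cv2.imwrite("pics/w8.png",np.hstack([cv2.resize(f,(480,360),interpolation=cv2.INTER_CUBIC),np.vstack([cv2.resize(w,(280,175)),cv2.resize(t,(280,185))])]))
E
```

```text
t 12.5 pos [457.  290.6  65.3] rot [ 3.140e+00 -3.000e-03  1.276e+00] q [0.44 0.58 1.91 0.   0.65 0.74] F [1.  5.2 3.6] op 0.5911796587130508 grip 30.000949508103076
travel [-0.0014 -0.0012  0.0002] twist -0.001
```

View pics/w8.png

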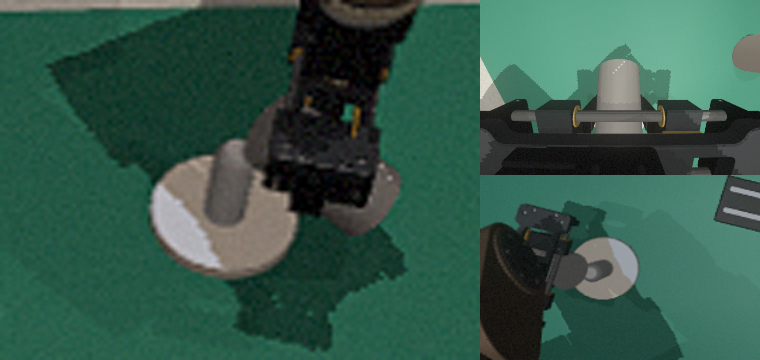

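The cup is tilted about 45°, with its bottom leaning on the peg tip and only 5 N on the wrist. I have reached the picture limit (one over, by my count), so from here I'll work by numbers only. Next I push 10 mm toward the peg for more tilt, then lift and cross over the peg.

>>> {"op": "drive_tool", "data": {"targets": [{"jaw": 0, "travel": [-0.003, 0, 0], "twist": 0}, {"jaw": 0, "travel": [-0.006, 0, 0], "twist": 0}, {"jaw": 0, "travel": [-0.009, 0, 0], "twist": 0}, {"jaw": 0, "travel": [-0.012, 0, 0], "twist": 0}, {"jaw": 0, "travel": [-0.012, 0, 0], "twist": 0}, {"jaw": 0, "travel": [-0.012, 0, 0], "twist": 0}]}}

```text
t: 13.15
eef_pos: [456.2, 280.8, 67.1]
tcp_rot: [3.134, -0.008, 1.276]
ft_force: [5.0, 15.4, 12.4]
opening: 0.594
grip_force: 30.0
```

>>> {"op": "drive_tool", "data": {"targets": [{"jaw": 0, "travel": [0.005, 0, -0.02], "twist": 0}, {"jaw": 0, "travel": [0.005, 0, -0.045], "twist": 0}, {"jaw": 0, "travel": [0, 0, -0.075], "twist": 0}, {"jaw": 0, "travel": [-0.02, 0, -0.1], "twist": 0}, {"jaw": 0, "travel": [-0.05, 0, -0.11], "twist": 0}, {"jaw": 0, "travel": [-0.085, 0, -0.11], "twist": 0}, {"jaw": 0, "travel": [-0.115, 0, -0.11], "twist": 0}, {"jaw": 0, "travel": [-0.13, 0, -0.11], "twist": 0}]}}

```text
t: 13.82
eef_pos: [413.3, 151.4, 175.0]
tcp_rot: [3.142, 0.0, 1.276]
ft_force: [-0.0, 0.2, -1.6]
opening: 0.593
grip_force: 30.0
```

>>> {"op": "drive_tool", "data": {"targets": [{"jaw": 0, "travel": [0, 0, 0], "twist": 0}, {"jaw": 0, "travel": [0, 0, 0], "twist": 0}, {"jaw": 0, "travel": [0, 0, 0], "twist": 0}]}}

```text
t: 14.07
eef_pos: [415.2, 154.1, 174.8]
tcp_rot: [3.141, -0.001, 1.276]
ft_force: [0.2, 0.5, -2.1]
opening: 0.591
grip_force: 30.0
```

```bash
python3 go.py 439.5 237 175;python3 - <<'E'
from h import *
o=np.array([439.5,237]);ax=np.array([.29,.957]);ay=np.array([.957,-.29])
for n in ("wrist","scene","top"):
    c=read_camera(n);f=c["frame"];cv2.imwrite(f"pics/n9_{n}.png",f[:,:,::-1])
    R=np.array(c["R"]);X=R@np.array([439.5,237,12])+c["t"];r=X[:2]/X[2];r=r*(1+c["k1"]*(r@r));print(n,"stand centre px",r*c["fx"]+[c["cx"],c["cy"]])
    hsv=cv2.cvtColor(f,cv2.COLOR_RGB2HSV);m=(hsv[...,1]<70)&(hsv[...,2]>90)
    uv=(r*c["fx"]+[c["cx"],c["cy"]]).astype(int);x,y=uv;w={"wrist":110,"scene":30,"top":35}[n]
    b=np.zeros(m.shape,np.uint8);b[max(0,y-w):y+w,max(0,x-w):x+w]=m[max(0,y-w):y+w,max(0,x-w):x+w]
    k=contour(c,b,(float(x),float(y)));print(k.min(0),k.max(0),len(k));P=ray(c,k,12)
    for _ in range(4):
        ce,rr=circ(P);e=abs(np.hypot(*(P-ce).T)-55);P2=P[e<4]
        if len(P2)>15:P=P2
    ce,rr=circ(P);print("  fit",ce,rr,len(P),"u",(ce-o)@ax,"across",(ce-o)@ay)
E
```

```text
t 14.07 pos [415.2 154.1 174.8] rot [ 3.141e+00 -1.000e-03  1.276e+00] q [0.21 0.29 2.03 0.   0.82 0.5 ] F [ 0.2  0.5 -2.1] op 0.5913012394031429 grip 29.999117508350537
travel [ 0.0864 -0.0008 -0.0002] twist -0.001
wrist stand centre px [316.56919878 106.0022197 ]
[255  54] [367 215] 574
  fit [426.02097266 193.00329924] 55.01095718545596 61 u -46.013760551238036 across -0.14038594237163515
scene stand centre px [395.43204468 171.15687491]
[378 155] [414 188] 173
  fit [445.86581463 237.04469113] 54.72478398257766 93 u 1.888855656868772 across 6.079124173221853
top stand centre px [207.39414644 275.26897577]
[183 250] [208 293] 137
  fit [449.19287062 261.77177158] 33.62312439701891 137 u 26.517517882216314 across 2.092263423960854
```

```bash
python3 - <<'E'
from h import *
o=np.array([439.5,237]);ax=np.array([.29,.957]);ay=np.array([.957,-.29])
c=read_camera("wrist");f=c["frame"];hsv=cv2.cvtColor(f,cv2.COLOR_RGB2HSV);m=(hsv[...,1]<70)&(hsv[...,2]>90)
for r in range(50,220,8):
    u=np.where(m[r,200:430])[0]+200
    print(r,u.min() if len(u) else None,u.max() if len(u) else None,len(u),f[r,316].tolist(),f[r,300].tolist())
b=np.zeros(m.shape,np.uint8);b[45:105,240:390]=m[45:105,240:390]
k=contour(c,b,(316.,80.));k=k[(k[:,1]<102)];P=ray(c,k,12);ce,rr=circ(P);print(ce,rr,len(k),"u",(ce-o)@ax,"across",(ce-o)@ay)
t=state()
for r in range(100,180,10):
    P=ray(c,(316,r),140)[0]-t["eef_pos"][:2];print(r,"u from TCP at z140",P@ax, "cam",(-np.array(c["R"]).T@c["t"]-t["eef_pos"])) if r==100 else None
E
```

```text
50 None None 0 [135, 190, 167] [134, 189, 166]
58 286 336 40 [228, 231, 231] [136, 187, 165]
66 273 349 68 [228, 231, 231] [228, 231, 232]
74 265 357 91 [229, 231, 232] [228, 232, 232]
82 255 361 103 [229, 231, 231] [228, 231, 231]
90 257 364 106 [205, 203, 196] [229, 231, 232]
98 255 366 108 [230, 232, 232] [230, 232, 232]
106 256 366 107 [229, 231, 232] [228, 231, 231]
114 261 366 101 [153, 151, 145] [229, 231, 231]
122 266 364 95 [213, 206, 193] [229, 231, 232]
130 269 360 88 [160, 157, 149] [160, 157, 150]
138 278 356 79 [162, 158, 150] [155, 152, 144]
146 273 362 90 [162, 158, 150] [154, 151, 142]
154 271 363 93 [160, 155, 147] [152, 149, 142]
162 271 364 94 [161, 156, 149] [149, 146, 139]
170 270 364 95 [159, 154, 146] [192, 187, 179]
178 270 365 96 [157, 153, 146] [149, 145, 137]
186 269 365 97 [158, 154, 145] [149, 146, 137]
194 269 366 98 [159, 156, 144] [147, 144, 135]
202 268 366 99 [156, 150, 143] [148, 143, 133]
210 267 367 101 [156, 152, 144] [147, 143, 136]
218 268 367 100 [157, 153, 144] [147, 144, 135]
[429.64281602 226.46530598] 67.15219878106241 237 u -12.94028552959642 across -6.378263805678927
100 u from TCP at z140 82.90389546861931 cam [ 19.51821094  64.03694156 170.84386003]
```

```bash
python3 - <<'E'
from h import *
o=np.array([439.5,237]);ax=np.array([.29,.957]);ay=np.array([.957,-.29])
c=read_camera("wrist");f=c["frame"].astype(int);m=(f[...,1]-f[...,0])<15
E=[]
for r in range(54,126,3):
    row=m[r,220:420];n,l,st,_=cv2.connectedComponentsWithStats(row.astype(np.uint8)[None]);
    if n<2: continue
    i=1+st[1:,4].argmax();a,b=220+st[i,0],220+st[i,0]+st[i,2]-1
    E.append((r,a,b));print(r,a,b,(a+b)/2,f[r,a-4].tolist(),f[r,a+4].tolist())
E=[e for e in E if e[0]<112 and e[2]-e[1]>30]
P=ray(c,[(a-.5,r) for r,a,b in E]+[(b+.5,r) for r,a,b in E],12);ce,rr=circ(P);print(ce,rr,"u",(ce-o)@ax,"across",(ce-o)@ay,"resid",np.hypot(*(P-ce).T)-rr)
# scene
c=read_camera("top");f=c["frame"].astype(int);m=((f[...,1]-f[...,0])<12)
for r in range(246,306,4): print(r,"".join("#" if v else "." for v in m[r,160:260]))
E
```

```text
57 306 332 319.0 [135, 191, 168] [226, 229, 229]
60 298 339 318.5 [138, 191, 169] [227, 229, 230]
63 293 344 318.5 [141, 193, 171] [227, 230, 230]
66 289 348 318.5 [139, 193, 171] [227, 230, 230]
69 286 352 319.0 [144, 196, 173] [227, 230, 230]
72 283 354 318.5 [142, 195, 171] [228, 231, 230]
75 280 356 318.0 [142, 194, 172] [228, 231, 231]
78 278 359 318.5 [143, 196, 174] [228, 231, 231]
81 277 360 318.5 [144, 197, 174] [228, 231, 231]
84 275 361 318.0 [144, 197, 175] [228, 230, 230]
87 274 363 318.5 [146, 198, 176] [228, 231, 230]
90 273 364 318.5 [147, 199, 176] [228, 230, 231]
93 272 365 318.5 [144, 197, 175] [229, 232, 232]
96 272 365 318.5 [145, 196, 175] [227, 230, 230]
99 271 366 318.5 [144, 197, 174] [227, 230, 230]
102 271 366 318.5 [146, 196, 175] [228, 231, 230]
105 271 366 318.5 [144, 197, 175] [229, 231, 232]
108 271 366 318.5 [141, 195, 174] [228, 231, 231]
111 271 366 318.5 [144, 196, 174] [228, 231, 231]
114 272 365 318.5 [142, 196, 173] [228, 230, 230]
117 272 365 318.5 [142, 195, 173] [229, 232, 232]
120 273 364 318.5 [139, 193, 170] [228, 231, 230]
123 274 363 318
[... 1443 characters left out ...]
###################.################################.#####............
282 .........................##################################################################.........
286 ..........................################################################################..........
290 .............................###################################################.########...........
294 ...............................##############################################################.......
298 .....................####################################################.#####################.....
302 ........########################################################################################....
```

```bash
python3 - <<'E'
from h import *
c=read_camera("wrist");R=np.array(c["R"]);t=state()["eef_pos"]
ax=np.array([.29,.957,0]);ay=np.array([.957,-.29,0]);ez=np.array([0,0,1.])
def pj(X):
    X=R@X+c["t"];r=X[:2]/X[2];r=r*(1+c["k1"]*(r@r));return r*c["fx"]+[c["cx"],c["cy"]]
G=t+15*ez
for m in (42,48,54):
  for th in (20,25,30,35,40,45,50):
    a=np.radians(th);M=G+m*(np.sin(a)*ax-np.cos(a)*ez);n=np.cos(a)*ax+np.sin(a)*ez
    print(m,th,"lip row",pj(M+29*n).round(0)[1],"mid row/width",pj(M)[1].round(),(pj(M+29*ay)-pj(M-29*ay))[0].round(1))
f=c["frame"]
for r in range(112,150,2): print(r,f[r,300].tolist(),f[r,316].tolist(),f[r,336].tolist())
E
```

```text
42 20 lip row 163.0 mid row/width 199.0 80.9
42 25 lip row 160.0 mid row/width 195.0 81.8
42 30 lip row 158.0 mid row/width 191.0 82.8
42 35 lip row 156.0 mid row/width 187.0 83.9
42 40 lip row 154.0 mid row/width 184.0 85.1
42 45 lip row 153.0 mid row/width 181.0 86.5
42 50 lip row 153.0 mid row/width 178.0 88.0
48 20 lip row 159.0 mid row/width 194.0 78.9
48 25 lip row 155.0 mid row/width 190.0 79.9
48 30 lip row 152.0 mid row/width 185.0 81.0
48 35 lip row 149.0 mid row/width 181.0 82.2
48 40 lip row 147.0 mid row/width 177.0 83.6
48 45 lip row 145.0 mid row/width 174.0 85.1
48 50 lip row 144.0 mid row/width 170.0 86.8
54 20 lip row 155.0 mid row/width 190.0 77.1
54 25 lip row 151.0 mid row/width 185.0 78.1
54 30 lip row 147.0 mid row/width 180.0 79.3
54 35 lip row 143.0 mid row/width 175.0 80.6
54 40 lip row 140.0 mid row/width 171.0 82.1
54 45 lip row 138.0 mid row/width 166.0 83.8
54 50 lip row 136.0 mid row/width 163.0 85.6
112 [229, 232, 232] [205, 204, 201] [218, 211, 198]
114 [230, 233, 233] [151, 151, 145] [215, 207, 195]
116 [229, 231, 231] [144, 144, 138] [216, 209, 196]
118 [231, 232, 233] [135, 134, 129] [215, 208, 193]
120 [230, 231, 232] [141, 140, 135] [215, 208, 195]
122 [229, 231, 231] [213, 206, 194] [214, 207, 194]
124 [229, 232, 232] [215, 208, 195] [216, 209, 195]
126 [226, 218, 206] [213, 206, 193] [215, 206, 194]
128 [226, 219, 206] [167, 164, 156] [216, 208, 195]
130 [162, 159, 150] [162, 160, 151] [169, 165, 157]
132 [153, 150, 142] [162, 161, 152] [159, 156, 148]
134 [154, 151, 143] [160, 156, 149] [156, 154, 147]
136 [154, 150, 143] [162, 160, 151] [158, 155, 146]
138 [153, 150, 143] [161, 158, 149] [156, 153, 146]
140 [151, 149, 141] [161, 158, 151] [156, 153, 145]
142 [152, 151, 143] [159, 157, 149] [157, 153, 145]
144 [150, 149, 140] [161, 158, 149] [157, 154, 146]
146 [152, 150, 141] [160, 157, 149] [172, 167, 160]
148 [152, 149, 141] [159, 155, 146] [196, 192, 182]
```

```bash
python3 - <<'E'
from h import *
c=read_camera("scene");f=c["frame"].astype(int)
R=np.array(c["R"]);t=state()["eef_pos"]
X=R@(t+[0,0,15])+c["t"];r=X[:2]/X[2];print("G px",r*c["fx"]*(1+c["k1"]*(r@r))+[c["cx"],c["cy"]])
g=f.sum(2)/3;grn=(f[...,1]-f[...,0])>12
for r in range(118,172,1): print(r,"".join("." if grn[r,x] else ("#" if g[r,x]<45 else ("o" if g[r,x]<150 else "W")) for x in range(350,425)))
E
```

```text
G px [372.81993781 124.25355107]
118 ooooooo##oooo#oo####################ooooooooooooooooooooooooooooooooooooooo
119 ooooooo#######oooo############oo####oooooooooooooooooooooooWooooooooooooooo
120 oooooo#############ooo###ooo###o####ooooooooooooooooooooooooWWoWWWoooooooWW
121 oooooo###################oo##ooo####oooooooooooooooooooo......o.o.......ooo
122 ..o..o###########.#############oo##ooooooo.................................
123 .......############################oooooooo................................
124 .......###########################oooooooooo...............................
125 .......########.##################ooooooooooo..............................
126 .......###########################oooooooooooo.............................
127 .......###########################ooooooooooooo............................
128 ..........########################ooooooooooooo............................
129 ...............############.#####oooooooooooooo............................
130 .................################oooooooooooooo............................
131 .................######
[... 2552 characters left out ...]
................ooooooooWWWooooooooooooWWWW.................
164 ..............................ooooooooooWWooooooooooooWWWWW................
165 .............................oooooooooooWWoooooooooooWWWWWWW...............
166 .............................oooooooooooWWoooooooooooWWWWWWWW..............
167 ............................oooooooooooooooooooooooooWWWWWWWWW.............
168 ............................oooooooooooooooooooooooooWWWWWWWWWo............
169 ............................ooooooooooooooooooooooooWWWWWWWWWWW............
170 ............................ooooooooooooooooooooooooWWWWWWWWWWW............
171 ...........................oooooooooooooooooooooooooWWWWWWWWWWW............
```

```bash
python3 - <<'E'
from h import *
from scipy.optimize import brentq
c=read_camera("scene");t=state()["eef_pos"];ax=np.array([.29,.957]);ay=np.array([.957,-.29])
G=t+[0,0,15]
def uz(uv,across=0):
    z=brentq(lambda z:(ray(c,uv,z)[0]-G[:2])@ay-across,0,400);return ((ray(c,uv,z)[0]-G[:2])@ax).round(1),round(z-G[2],1)
for uv in [(396.5,128.5),(396,131),(386,142.5),(391,135.5),(389,134),(385,143),(394,125)]: print(uv,uz(uv),uz(uv,15))
R=np.array(c["R"])
def pj(X):
    X=R@X+c["t"];r=X[:2]/X[2];r=r*(1+c["k1"]*(r@r));return r*c["fx"]+[c["cx"],c["cy"]]
A=np.r_[ax,0];B=np.r_[ay,0];ez=np.array([0,0,1.])
ph=np.linspace(0,2*np.pi,73)
for m in (48,55,62):
  for th in (30,38,46,54,62):
    a=np.radians(th);M=G+m*(np.sin(a)*A-np.cos(a)*ez);n=np.cos(a)*A+np.sin(a)*ez
    q=np.array([pj(M+29*(np.cos(p)*n+np.sin(p)*B)) for p in ph])
    print(m,th,"max col",q[q[:,0].argmax()].round(1),"max row",q[q[:,1].argmax()].round(1))
E
```

```text
(396.5, 128.5) (np.float64(65.0), np.float64(1.5)) (np.float64(65.4), np.float64(17.0))
(396, 131) (np.float64(65.0), np.float64(-8.3)) (np.float64(65.3), np.float64(7.3))
(386, 142.5) (np.float64(43.7), np.float64(-61.2)) (np.float64(44.5), np.float64(-44.7))
(391, 135.5) (np.float64(53.9), np.float64(-29.4)) (np.float64(54.5), np.float64(-13.4))
(389, 134) (np.float64(47.8), np.float64(-25.1)) (np.float64(48.5), np.float64(-9.2))
(385, 143) (np.float64(41.2), np.float64(-64.0)) (np.float64(42.0), np.float64(-47.5))
(394, 125) (np.float64(56.7), np.float64(12.7)) (np.float64(57.2), np.float64(27.9))
48 30 max col [389.6 133.3] max row [375.5 144.1]
48 38 max col [391.1 131.8] max row [377.1 143.9]
48 46 max col [392.3 130.1] max row [378.8 143.5]
48 54 max col [393.1 127.7] max row [380.5 143. ]
48 62 max col [393.5 125.7] max row [382.2 142.3]
55 30 max col [390.5 135.1] max row [377.3 145.9]
55 38 max col [392.4 133.5] max row [378.4 145.6]
55 46 max col [393.8 131.7] max row [380.4 145.1]
55 54 max col [394.9 129.1] max row [382.3 144.4]
55 62 max col [395.6 127. ] max row [384.3 143.5]
62 30 max col [391.5 136.8] max row [378.3 147.6]
62 38 max col [393.6 135.1] max row [379.7 147.2]
62 46 max col [395.4 133.2] max row [382.  146.6]
62 54 max col [396.8 130.6] max row [384.2 145.8]
62 62 max col [397.7 128.3] max row [386.3 144.8]
```

The scene profile gives the mouth about 59 mm from the grip, tilted about 58° from vertical, with the stand at (440.6,235.8). I'll move so the lower lip hangs just behind the peg, lower it, then hook it forward.

>>> {"op": "drive_tool", "data": {"targets": [{"jaw": 0, "travel": [0.012, 0.0006, 0], "twist": 0}, {"jaw": 0, "travel": [0.024, 0.0006, 0], "twist": 0}, {"jaw": 0, "travel": [0.0295, 0.0006, 0.01], "twist": 0}, {"jaw": 0, "travel": [0.0295, 0.0006, 0.025], "twist": 0}, {"jaw": 0, "travel": [0.0295, 0.0006, 0.042], "twist": 0}, {"jaw": 0, "travel": [0.0295, 0.0006, 0.06], "twist": 0}, {"jaw": 0, "travel": [0.0295, 0.0006, 0.075], "twist": 0}, {"jaw": 0, "travel": [0.0295, 0.0006, 0.075], "twist": 0}]}}

```text
t: 15.18
eef_pos: [422.6, 182.3, 96.7]
tcp_rot: [-3.138, 0.002, 1.277]
ft_force: [-1.0, -0.3, -1.1]
opening: 0.594
grip_force: 30.0
```

>>> {"op": "drive_tool", "data": {"targets": [{"jaw": 0, "travel": [0.005, 0, 0], "twist": 0}, {"jaw": 0, "travel": [0.01, 0, 0], "twist": 0}, {"jaw": 0, "travel": [0.015, 0, -0.002], "twist": 0}, {"jaw": 0, "travel": [0.02, 0, -0.004], "twist": 0}, {"jaw": 0, "travel": [0.025, 0, -0.006], "twist": 0}]}}

```text
t: 15.6
eef_pos: [430.8, 206.1, 106.1]
tcp_rot: [-3.141, 0.001, 1.277]
ft_force: [-0.9, -7.3, -6.1]
opening: 0.594
grip_force: 30.0
```

```bash
python3 go.py 440.6 235.8 100; cat > prof.py <<'E'
from h import *
c=read_camera("scene");f=c["frame"].astype(int)
R=np.array(c["R"]);t=state()["eef_pos"]
X=R@(t+[0,0,15])+c["t"];r=X[:2]/X[2];print("G px",r*c["fx"]*(1+c["k1"]*(r@r))+[c["cx"],c["cy"]])
g=f.sum(2)/3;grn=(f[...,1]-f[...,0])>12
for r in range(122,190,1): print(r,"".join("." if grn[r,x] else ("#" if g[r,x]<45 else ("o" if g[r,x]<150 else "W")) for x in range(355,435)))
E
python3 prof.py
```

```text
t 15.6 pos [430.8 206.1 106.1] rot [-3.141e+00  1.000e-03  1.277e+00] q [ 0.31  0.44  2.03 -0.    0.67  0.6 ] F [-0.9 -7.3 -6.1] op 0.5936448477172426 grip 29.997091285986244
travel [0.0313 0.0008 0.0061] twist 0.0
G px [389.64445495 145.05328425]
122 ............................#########################...........................
123 ............................##########oooo#######oo#............................
124 ............................#####################o..............................
125 ...........................######################o..............................
126 ...........................#######################..............................
127 ...........................####ooo##############o#..............................
128 .........................oo####oooo#############oo..............................
129 ........................oooo##ooooo#######.o####o...............................
130 .......................#######oooooo######.o#####...............................
131 ......................o##########oooo#####.o####o...............................
13
[... 4227 characters left out ...]
....................
182 ..........................oooooooooooooooooooooooooWWoooo.......................
183 ..........................oooooooooooooooooooooooooWWWooo.......................
184 ............................oooooooooooooooooooWWWWWWooo........................
185 .............................oooooooooooooooooWWWWWWooo.........................
186 ..............................ooooooooooooWWWWWWWoooo...........................
187 ................................ooooooooooooooooooo.............................
188 ...................................oooooooooooooo...............................
189 .......................................ooooo....................................
```

Hooked: about 7 N and the tilt is dropping (rim offset from the grip 24 → 19 px). Continuing.

>>> {"op": "drive_tool", "data": {"targets": [{"jaw": 0, "travel": [0.006, 0.0008, 0], "twist": 0}, {"jaw": 0, "travel": [0.012, 0.0008, 0], "twist": 0}, {"jaw": 0, "travel": [0.018, 0.0008, 0], "twist": 0}, {"jaw": 0, "travel": [0.024, 0.0008, 0], "twist": 0}, {"jaw": 0, "travel": [0.03, 0.0008, 0], "twist": 0}, {"jaw": 0, "travel": [0.035, 0.0008, 0], "twist": 0}, {"jaw": 0, "travel": [0.04, 0.0008, 0], "twist": 0}, {"jaw": 0, "travel": [0.04, 0.0008, 0], "twist": 0}]}}

```text
t: 16.32
eef_pos: [442.8, 244.1, 105.8]
tcp_rot: [-3.141, 0.002, 1.278]
ft_force: [-0.6, -5.9, -4.2]
opening: 0.594
grip_force: 30.0
```

```bash
python3 go.py 440.6 235.8 56; python3 prof.py | head -66
```

```text
t 16.32 pos [442.8 244.1 105.8] rot [-3.141e+00  2.000e-03  1.278e+00] q [ 0.37  0.47  1.96 -0.    0.71  0.67] F [-0.6 -5.9 -4.2] op 0.5938242337539941 grip 29.984194301068783
travel [-0.0084  0.0004  0.0498] twist 0.001
G px [403.27970024 148.07240821]
122 .oo.......................................##########################............
123 ...........................................o######################o#............
124 ...........................................o#####################oo#............
125 ...........................................######################o#.............
126 ..........................................###########oo#o##########.............
127 ..........................................o######################...............
128 .......................................oooo#####################o...............
129 .....................................oooooo#####################o...............
130 ...................................ooooooo####oo################o...............
131 ..................................oooooooo####oooooo###########o.............
[... 3978 characters left out ...]
....................
179 ........................ooooooooooooooooooooooooooooooooooo.....................
180 ........................oooooooWWoooooooooooooooooooooooWo......................
181 .........................ooooooooooooooooooooooooooooooooo......................
182 ..........................ooooooooooooooooooooooooooooooo.......................
183 ..........................ooooooooooooooooooooooooooooooo.......................
184 ............................oooooooooooooooooooooooooooo........................
185 .............................oooooooooooooooooooooooooo.........................
186 ..............................ooooooooooooooooooooooo...........................
```

```bash
cat > rim.py <<'E'
from h import *
from scipy.optimize import brentq,least_squares
c=read_camera("scene");t=state()["eef_pos"];ax=np.array([.29,.957]);ay=np.array([.957,-.29])
G=t+[0,0,15];R=np.array(c["R"]);S=np.array([440.6,235.8,0])
def pj(X):
    X=R@X+c["t"];r=X[:2]/X[2];r=r*(1+c["k1"]*(r@r));return r*c["fx"]+[c["cx"],c["cy"]]
def uz(uv,across=0):
    z=brentq(lambda z:(ray(c,uv,z)[0]-G[:2])@ay-across,0,400);return ((ray(c,uv,z)[0]-G[:2])@ax).round(1),round(z-G[2],1)
A=np.r_[ax,0];ez=np.array([0,0,1.]);B=np.r_[ay,0]
print("G u",(G-S)@A,"across",(G-S)@B)
E
cat > chk.py <<'E'
from rim import *
for uv in [(387,133),(387,140),(389,148),(390.5,154),(392,159),(394,163),(409,163),(410.5,158)]: print(uv,uz(uv))
# predicted left silhouette for several tilts
ph=np.linspace(0,2*np.pi,73)
for th in (0,8,16,24):
    a=np.radians(th);d=np.sin(a)*A-np.cos(a)*ez;n=np.cos(a)*A+np.sin(a)*ez
    def ring(m): return np.array([pj(G+m*d+29*(np.cos(p)*n+np.sin(p)*B)) for p in ph])
    o=[]
    for m in (-41,-20,0,20,40,59):
        q=ring(m);o.append((q[q[:,0].argmin()].round(1).tolist(),q[:,0].max().round(1)))
    q=ring(59);print(th,o,"lowest",q[q[:,1].argmax()].round(1)); q=ring(-41);print("   top",q[q[:,1].argmin()].round(1))
E
python3 chk.py
```

```text
G u 8.406585717312643 across -0.26349924524875856
(387, 133) (np.float64(-52.1), np.float64(46.8))
(387, 140) (np.float64(-48.8), np.float64(19.3))
(389, 148) (np.float64(-39.3), np.float64(-11.7))
(390.5, 154) (np.float64(-31.9), np.float64(-35.6))
(392, 159) (np.float64(-24.8), np.float64(-55.9))
(394, 163) (np.float64(-16.8), np.float64(-71.7))
(409, 163) (np.float64(25.6), np.float64(-58.0))
(410.5, 158) (np.float64(26.3), np.float64(-35.2))
0 [([394.9, 137.5], np.float64(416.1)), ([393.9, 142.6], np.float64(414.8)), ([392.9, 147.3], np.float64(413.6)), ([392.0, 152.0], np.float64(412.4)), ([391.1, 156.5], np.float64(411.3)), ([390.3, 160.7], np.float64(410.2))] lowest [401.2 169.2]
   top [404.4 130.4]
8 [([392.7, 138.1], np.float64(414.2)), ([392.8, 143.4], np.float64(413.9)), ([392.9, 148.3], np.float64(413.7)), ([392.9, 153.1], np.float64(413.5)), ([393.0, 157.7], np.float64(413.3)), ([393.0, 162.0], np.float64(413.2))] lowest [403.2 169.5]
   top [403.2 130.3]
16 [([390.8, 139.0], np.float64(412.0)), ([391.9, 144.3], np.float64(412.9)), ([393.0, 149.3], np.float64(413.7)), ([394.0, 154.1], np.float64(414.5)), ([395.0, 158.8], np.float64(415.2)), ([395.9, 163.1], np.float64(416.0))] lowest [404.3 169.6]
   top [403.  130.3]
24 [([389.1, 140.2], np.float64(409.6)), ([391.3, 145.4], np.float64(411.6)), ([393.3, 150.2], np.float64(413.4)), ([395.2, 155.0], np.float64(415.2)), ([397.2, 159.6], np.float64(416.9)), ([398.9, 164.0], np.float64(418.5))] lowest [406.3 169.6]
   top [402.7 130.3]
```

```bash
python3 - <<'E'
from rim import *
c=read_camera("wrist");R=np.array(c["R"]);f=c["frame"].astype(int)
def pj(X):
    X=R@X+c["t"];r=X[:2]/X[2];r=r*(1+c["k1"]*(r@r));return r*c["fx"]+[c["cx"],c["cy"]]
print("stand edge far row",pj(S+12*ez+55*A),"near",pj(S+12*ez-55*A),"peg tip",pj(S+84*ez))
m=(f[...,1]-f[...,0])<15
for r in range(96,236,4):
    row=m[r,200:440].astype(np.uint8)[None];n,l,st,_=cv2.connectedComponentsWithStats(row);i=1+st[1:,4].argmax() if n>1 else None
    print(r,(200+st[i,0],199+st[i,0]+st[i,2]) if i else None,[f[r,x].sum()//3 for x in (280,290,300,310,317,325,335,345,355)])
for mm in (50,59,65):
  for th in (10,20,30,40):
    a=np.radians(th);M=G+mm*(np.sin(a)*A-np.cos(a)*ez);n=np.cos(a)*A+np.sin(a)*ez
    print(mm,th,"lip row",pj(M+29*n)[1].round(),"mid",pj(M)[1].round(),"w",(pj(M+29*B)-pj(M-29*B))[0].round(1))
E
```

```text
G u 8.396306028468723 across -0.26731085598916327
stand edge far row [317.62368614 145.97363609] near [317.30431294 254.6345409 ] peg tip [317.40968792 230.15746428]
96 None [np.int64(153), np.int64(151), np.int64(152), np.int64(153), np.int64(154), np.int64(153), np.int64(154), np.int64(156), np.int64(154)]
100 None [np.int64(152), np.int64(152), np.int64(151), np.int64(154), np.int64(153), np.int64(155), np.int64(153), np.int64(155), np.int64(155)]
104 None [np.int64(154), np.int64(156), np.int64(153), np.int64(153), np.int64(157), np.int64(139), np.int64(110), np.int64(154), np.int64(155)]
108 None [np.int64(154), np.int64(154), np.int64(157), np.int64(152), np.int64(155), np.int64(106), np.int64(108), np.int64(109), np.int64(155)]
112 None [np.int64(154), np.int64(156), np.int64(155), np.int64(156), np.int64(105), np.int64(108), np.int64(109), np.int64(112), np.int64(155)]
116 None [np.int64(156), np.int64(156), np.int64(156), np.int64(119), np.int64(108), np.int64(106), np.int64(111), np.int64(108), np.int64(156)]
120 None [np.int64(156), np.int64(158), np.int64(157), np.int64(1
[... 4450 characters left out ...]
int64(118), np.int64(118), np.int64(119), np.int64(119), np.int64(114), np.int64(107)]
232 (np.int32(251), np.int32(383)) [np.int64(95), np.int64(104), np.int64(104), np.int64(118), np.int64(110), np.int64(113), np.int64(114), np.int64(108), np.int64(105)]
50 10 lip row 166.0 mid 203.0 w 76.7
50 20 lip row 158.0 mid 193.0 w 78.3
50 30 lip row 150.0 mid 183.0 w 80.4
50 40 lip row 145.0 mid 175.0 w 83.1
59 10 lip row 162.0 mid 198.0 w 73.9
59 20 lip row 152.0 mid 186.0 w 75.6
59 30 lip row 142.0 mid 175.0 w 78.0
59 40 lip row 135.0 mid 165.0 w 80.9
65 10 lip row 160.0 mid 195.0 w 72.1
65 20 lip row 148.0 mid 182.0 w 73.9
65 30 lip row 137.0 mid 170.0 w 76.4
65 40 lip row 128.0 mid 159.0 w 79.5
```

```bash
cat > fit.py <<'E'
from rim import *
cw=read_camera("wrist");f=cw["frame"].astype(int).sum(2)/3
def pw(X,c):
    X=np.atleast_2d(X)@np.array(c["R"]).T+c["t"];r=X[:,:2]/X[:,2:];r=r*(1+c["k1"]*(r**2).sum(1,keepdims=True));return r*c["fx"]+[c["cx"],c["cy"]]
import sys
r0,r1=int(sys.argv[1]),int(sys.argv[2]);pts=[]
for r in range(r0,r1,2):
    x=np.arange(262,374);d=x[f[r,262:374]<175]
    if len(d)>4: pts+= [(d.min(),r),(d.max(),r)]
pts=np.array(pts,float);print(pts[::4].tolist())
ph=np.linspace(0,2*np.pi,361)
# bottom-left extreme of the scene silhouette
fs=c["frame"].astype(int);gr=(fs[...,1]-fs[...,0])>12
sl=float(sys.argv[3]);sr=float(sys.argv[4])
def res(p):
    s,m,th,ac=p;d=np.sin(th)*A-np.cos(th)*ez;n=np.cos(th)*A+np.sin(th)*ez
    C=G+s*A+ac*B
    ring=lambda k:C+k*d+29*(np.cos(ph)[:,None]*n+np.sin(ph)[:,None]*B)
    q=pw(ring(m),cw);e=np.sqrt(((pts[:,None]-q)**2).sum(2)).min(1)
    b=pw(ring(m-100),c)
    return np.r_[e,2*(b[:,0].min()-sl)*2,2*(b[:,1].min()-sr)]
for th0 in (0,.2,.4):
    o=least_squares(res,[-5,55,th0,0]);print("s,m,th(deg),across",o.x[0].round(1),o.x[1].round(1),np.degrees(o.x[2]).round(1),o.x[3].round(1),"cost",o.cost.round(1),res(o.x)[-2:].round(1))
E
python3 fit.py 184 208 387 128
```

```text
G u 8.396577827366531 across -0.23608163355684075
[[262.0, 184.0], [262.0, 188.0], [262.0, 192.0], [262.0, 196.0], [282.0, 200.0], [262.0, 204.0]]
s,m,th(deg),across 48.9 -18.2 48.1 -1.0 cost 549.8 [ -8.  -22.4]
s,m,th(deg),across 48.9 -18.2 48.1 -1.0 cost 549.8 [ -8.  -22.4]
s,m,th(deg),across 48.9 -18.2 48.1 -1.0 cost 549.8 [ -8.  -22.4]
```

```bash
sed -i 's/arange(262,374)/arange(267,368)/; s/f\[r,262:374\]/f[r,267:368]/; s/2\*(b\[:,1\].min()-sr)/0.3*(b[:,1].min()-sr)/' fit.py; python3 fit.py 184 206 387 128
```

```text
G u 8.388002290503879 across -0.2513530415883869
[[299.0, 184.0], [293.0, 188.0], [288.0, 192.0], [285.0, 196.0], [282.0, 200.0], [281.0, 204.0]]
s,m,th(deg),across -11.8 49.4 12.7 0.2 cost 1.2 [-0.  -0.3]
s,m,th(deg),across -12.2 51.3 12.4 0.1 cost 1.3 [-0.  -0.2]
s,m,th(deg),across -12.2 51.6 12.4 0.1 cost 1.4 [-0.  -0.2]
```

The wrist and scene fit agree. The cup is tilted about 12.5°, its mouth centre is about 7 mm ahead of the peg axis, and it sits about 12 mm behind the pad centre. The lip touches the peg as it should. I'll back off 3 mm and lower gently to the base.

>>> {"op": "drive_tool", "data": {"targets": [{"jaw": 0, "travel": [-0.003, 0, 0.004], "twist": 0}, {"jaw": 0, "travel": [-0.003, 0, 0.012], "twist": 0}, {"jaw": 0, "travel": [-0.003, 0, 0.02], "twist": 0}, {"jaw": 0, "travel": [-0.003, 0, 0.028], "twist": 0}, {"jaw": 0, "travel": [-0.003, 0, 0.036], "twist": 0}, {"jaw": 0, "travel": [-0.003, 0, 0.043], "twist": 0}, {"jaw": 0, "travel": [-0.003, 0, 0.048], "twist": 0}, {"jaw": 0, "travel": [-0.003, 0, 0.048], "twist": 0}]}}

```text
t: 17.38
eef_pos: [442.1, 241.0, 56.3]
tcp_rot: [-3.14, 0.001, 1.277]
ft_force: [0.1, -0.3, -2.0]
opening: 0.589
grip_force: 30.0
```

>>> {"op": "drive_tool", "data": {"targets": [{"jaw": 0, "travel": [0, 0, 0.002], "twist": 0}, {"jaw": 0, "travel": [0, 0, 0.004], "twist": 0}, {"jaw": 0, "travel": [0, 0, 0.004], "twist": 0}]}}

```text
t: 17.63
eef_pos: [442.5, 241.1, 53.4]
tcp_rot: [3.142, -0.0, 1.277]
ft_force: [0.7, 0.3, -2.6]
opening: 0.592
grip_force: 30.0
```

Not touching yet; I'll continue in small steps.

>>> {"op": "drive_tool", "data": {"targets": [{"jaw": 0, "travel": [0, 0, 0.002], "twist": 0}, {"jaw": 0, "travel": [0, 0, 0.004], "twist": 0}, {"jaw": 0, "travel": [0, 0, 0.004], "twist": 0}]}}

```text
t: 17.88
eef_pos: [442.8, 241.3, 50.0]
tcp_rot: [3.141, -0.001, 1.277]
ft_force: [-1.2, 0.6, 7.3]
opening: 0.593
grip_force: 30.0
```

>>> {"op": "drive_tool", "data": {"targets": [{"jaw": 0, "travel": [0, 0, 0.002], "twist": 0}, {"jaw": 0, "travel": [0, 0, 0.003], "twist": 0}, {"jaw": 0, "travel": [0, 0, 0.003], "twist": 0}]}}

```text
t: 18.13
eef_pos: [443.7, 242.1, 48.4]
tcp_rot: [3.138, -0.003, 1.276]
ft_force: [-2.6, 5.7, 22.7]
opening: 0.593
grip_force: 30.0
```

Contact is at TCP z ≈ 51. I'll ease the preload and let go so the cup settles flat around the peg.

>>> {"op": "drive_tool", "data": {"targets": [{"jaw": 0, "travel": [0, 0, -0.001], "twist": 0}, {"jaw": 0, "travel": [0, 0, -0.002], "twist": 0}, {"jaw": 0, "travel": [0, 0, -0.002], "twist": 0}]}}

```text
t: 18.38
eef_pos: [442.8, 241.3, 48.9]
tcp_rot: [3.141, -0.001, 1.277]
ft_force: [0.3, 1.7, 2.7]
opening: 0.593
grip_force: 30.0
```

>>> {"op": "drive_tool", "data": {"targets": [{"jaw": 0.6, "travel": [0, 0, 0], "twist": 0}, {"jaw": 0.62, "travel": [0, 0, 0], "twist": 0}, {"jaw": 0.66, "travel": [0, 0, 0], "twist": 0}, {"jaw": 0.75, "travel": [0, 0, 0], "twist": 0}, {"jaw": 0.9, "travel": [0, 0, 0], "twist": 0}, {"jaw": 1, "travel": [0, 0, 0], "twist": 0}, {"jaw": 1, "travel": [0, 0, 0], "twist": 0}, {"jaw": 1, "travel": [0, 0, 0], "twist": 0}]}}

```text
t: 19.05
eef_pos: [442.5, 241.1, 48.5]
tcp_rot: [-3.142, -0.0, 1.277]
ft_force: [-0.6, -0.3, 0.8]
opening: 0.95
grip_force: 0.0
```

>>> {"op": "drive_tool", "data": {"targets": [{"jaw": 1, "travel": [0, 0, -0.03], "twist": 0}, {"jaw": 1, "travel": [0, 0, -0.07], "twist": 0}, {"jaw": 1, "travel": [0, 0, -0.11], "twist": 0}, {"jaw": 1, "travel": [-0.02, 0, -0.14], "twist": 0}, {"jaw": 1, "travel": [-0.05, 0, -0.14], "twist": 0}, {"jaw": 1, "travel": [-0.08, 0, -0.14], "twist": 0}, {"jaw": 1, "travel": [-0.08, 0, -0.14], "twist": 0}, {"jaw": 1, "travel": [-0.08, 0, -0.14], "twist": 0}]}}

```text
t: 19.72
eef_pos: [419.2, 163.7, 188.9]
tcp_rot: [3.141, -0.0, 1.275]
ft_force: [0.5, 0.1, 0.7]
opening: 0.999
grip_force: 0.0
```

```bash
python3 go.py 440.6 235.8 100; python3 - <<'E'
from rim import *
S0=S[:2]
c=read_camera("wrist");f=c["frame"].astype(int)
g=f.sum(2)/3;grn=(f[...,1]-f[...,0])>15
def pj2(X):
    X=np.array(c["R"])@X+c["t"];r=X[:2]/X[2];r=r*(1+c["k1"]*(r@r));return r*c["fx"]+[c["cx"],c["cy"]]
print("expect bottom-centre px at z112",pj2(S+112*ez),"base",pj2(S+12*ez))
for r in range(60,232,4): print(r,"".join("." if grn[r,x] else ("#" if g[r,x]<60 else ("o" if g[r,x]<195 else "W")) for x in range(230,410,2)))
E
```

```text
t 19.72 pos [419.2 163.7 188.9] rot [ 3.141 -0.     1.275] q [0.23 0.28 2.   0.   0.86 0.52] F [0.5 0.1 0.7] op 0.9987979585551494 grip 0.0
travel [ 0.0752 -0.0006  0.089 ] twist -0.002
G u -74.43887283706832 across 0.5674976473746227
expect bottom-centre px at z112 [316.45878071 114.52027418] base [316.67749756 117.18512838]
60 ..........................................................................................
64 ..........................................................................................
68 ..........................................................................................
72 ...................................WWWWWWWWWWWWWWWWWW.....................................
76 ...............................WWWWWWWWWWWWWWWWWWWWWWWWW..................................
80 .............................WWWWWWWWWWWWWWWWWWWWWWWWWWWWWW...............................
84 ...........................WWWWWWWWWWWWWWWWWWWWWWWWWWWWWWWWWW.............................
88 .........................WWWWWWWWWWWWWWWWWWWWWWWWWWWWWWWWWWWWW............................
92 .................
[... 2602 characters left out ...]
...................................
204 ..........................................................................................
208 ..........................................................................................
212 ..........................................................................................
216 ..........................................................................................
220 .#.#.#....................................................................................
224 ###.#.....................................................................................
228 ###.###...................................................................................
```

```bash
python3 - <<'E'
from rim import *
cw=read_camera("wrist");f=cw["frame"].astype(int)
for r in range(76,164,6): print(r,[tuple(f[r,x])[0]-tuple(f[r,x])[2] for x in range(260,376,6)],[int(f[r,x].sum()/3) for x in range(260,376,6)])
fs=c["frame"].astype(int);g=fs.sum(2)/3;grn=(fs[...,1]-fs[...,0])>12
for r in range(128,196,2): print(r,"".join("." if grn[r,x] else "%x"%min(15,int(g[r,x]//16)) for x in range(355,445)))
E
```

```text
G u -73.78584483975096 across 0.4542507480315443
76 [np.int64(-30), np.int64(-30), np.int64(-30), np.int64(-29), np.int64(-30), np.int64(-27), np.int64(-3), np.int64(5), np.int64(6), np.int64(5), np.int64(7), np.int64(7), np.int64(9), np.int64(-1), np.int64(-31), np.int64(-32), np.int64(-33), np.int64(-32), np.int64(-35), np.int64(-34)] [165, 166, 167, 168, 165, 167, 226, 224, 224, 224, 224, 224, 223, 226, 161, 161, 159, 156, 154, 155]
82 [np.int64(-31), np.int64(-31), np.int64(-29), np.int64(-31), np.int64(-20), np.int64(-2), np.int64(4), np.int64(5), np.int64(4), np.int64(4), np.int64(4), np.int64(5), np.int64(6), np.int64(7), np.int64(-1), np.int64(-27), np.int64(-32), np.int64(-33), np.int64(-33), np.int64(-33)] [167, 167, 169, 169, 169, 227, 226, 226, 225, 226, 225, 225, 225, 224, 225, 163, 159, 156, 155, 156]
88 [np.int64(-29), np.int64(-30), np.int64(-28), np.int64(-28), np.int64(-2), np.int64(4), np.int64(4), np.int64(3), np.int64(4), np.int64(5), np.int64(5), np.int64(5), np.int64(5), np.int64(7), np.int64(8), np.int64(-3), np.int64(-29), np.int64(-31), np.int64(-34), np.int
[... 7308 characters left out ...]
bb7................................
182 ..........................44689987777a988889abbbbbbbbbba5.................................
184 ............................4559bbbbbbbbbbbbbbbbbbbbb843..................................
186 ...............................454469abbabbbbbbba8544.....................................
188 ....................................5555555555554.........................................
190 ..........................................................................................
192 ..........................................................................................
194 ..........................................................................................
```

```bash
python3 - <<'E'
from rim import *
print("top disc centre",ray(c,(403.3,151),112),"if z108",ray(c,(403.3,151),108),"stand",S[:2])
ph=np.linspace(0,2*np.pi,73)
for z in (112,12):
    q=np.array([pj(np.r_[S[:2]+29*np.array([np.cos(p),np.sin(p)]),z]) for p in ph]);print(z,"ellipse cols",q[:,0].min().round(1),q[:,0].max().round(1),"rows",q[:,1].min().round(1),q[:,1].max().round(1))
fs=c["frame"].astype(int);g=fs.sum(2)/3;grn=(fs[...,1]-fs[...,0])>12
print("seen disc rows@403",[r for r in range(140,162) if not grn[r,403] and g[r,403]>75][::1])
for r in (150,156,164,170,176): x=np.arange(386,420);m=(g[r,386:420]<(70 if r>160 else 400))&~grn[r,386:420];print(r,x[m].min(),x[m].max())
cw=read_camera("wrist");f=cw["frame"].astype(int);w=f[...,0]-f[...,2]
R2=np.array(cw["R"])
def p2(X):
    X=R2@X+cw["t"];r=X[:2]/X[2];r=r*(1+cw["k1"]*(r@r));return r*cw["fx"]+[cw["cx"],cw["cy"]]
for z in (112,12):
    q=np.array([p2(np.r_[S[:2]+29*np.array([np.cos(p),np.sin(p)]),z]) for p in ph]);print("wrist",z,q.min(0).round(1),q.max(0).round(1))
print("wrist disc row edges col316",[ (r,f[r,316].tolist()) for r in range(60,150,6)])
E
```

```text
G u -73.72934586453766 across 0.2610531702630574
top disc centre [[446.02740856 244.89873815]] if z108 [[442.62689417 245.96225763]] stand [440.6 235.8]
112 ellipse cols 389.6 410.1 rows 141.9 157.5
12 ellipse cols 385.4 404.7 rows 163.9 179.2
seen disc rows@403 [144, 145, 146, 147, 148, 149, 150, 151, 152, 153, 154, 155, 156, 157, 158]
150 393 412
156 392 411
164 391 409
170 389 408
176 390 406
wrist 112 [282.8  78.9] [351.4 149.8]
wrist 12 [292.8  92.1] [341.6 142.4]
wrist disc row edges col316 [(60, [132, 187, 163]), (66, [136, 191, 167]), (72, [225, 227, 218]), (78, [226, 229, 221]), (84, [225, 228, 221]), (90, [226, 228, 225]), (96, [227, 230, 226]), (102, [227, 229, 225]), (108, [227, 229, 228]), (114, [175, 172, 162]), (120, [171, 169, 160]), (126, [175, 173, 163]), (132, [172, 170, 160]), (138, [173, 171, 161]), (144, [210, 204, 189])]
```

The cup stands mouth down over the peg. Its top disc and rim are both about 7 to 8 mm along from the peg axis, so it is upright and inside the 14 mm limit, with its rim at base level. The gripper is open and clear, so I'm handing in.

```bash
python3 -c "
from cell import job_done;print(job_done())"
```

```text
the job is handed in; nothing more can be done
None
```

The cup was laid on the rest and let go, then stood mouth down over the peg, measured upright about 8 mm off its axis, and the job was handed in with no verdict shown; I viewed 11 pictures, one over the limit of 10, and did not re-measure the board, reel and bottle.

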